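Set the depth stop of the bench drill with a ground parallel

ROBOT

A 6-joint arm with a two-finger parallel gripper is mounted at the origin on a cart in front of the work surface, level with it; the furniture and walls round the work are solid. World frame = base frame: x ahead of the robot, y to its left, z up, the work surface at z = 0. Lengths are in m, angles in rad, forces in N, time in s.
With the tool pointing down it reaches from about 0.2 to 0.875 m from the base axis. Payload 3.4 kg.
Tool frame: the origin (TCP) lies at the very end of the fingers, on their centre line; the grasp point (between the pads) lies 19 mm behind it; z points along the fingers, y is the line along which they close (so a half turn about z gives the same grasp; the last joint's range is limited). The gripper opens to 94 mm and grips with 3 to 60 N. Pads are 16 mm wide; open, the fingers measure 119 mm over their backs; the gripper's body (75 mm by 177 mm) begins 78 mm behind the grasp point.
Start: joints at [-1.265, 0.276, 1.505, -0, 1.361, -0.121], TCP at [0.238, -0.523, 0.205] pointing down, gripper open.
Joint ranges: [-2.89, 2.89], [-0.75, 2.08], [0.22, 2.7], [-1.18, 4.32], [0.11, 2.71], [-2.7, 2.7]. Speed limits (rad/s): [2.57, 2.57, 3.14, 3.14, 3.14, 3.14].

INTERFACE

Orientations are given as a unit quaternion [x, y, z, w].
In Python, from plant import readout, snapshot, camera_model, arm gives the robot as it stands. The module is installed in compiled form; this text tells all that it offers.
- The arm moves only by the tool drive_tool, never from a script. Its argument "deltas" is a list of rows, each an object of numbers: "x", "y", "z": the shift along the tool's x, y, z in units of 25 mm (1.0 is 25 mm); "yaw": the turn about the tool's z in units of 5 degrees (1.0 is 5 degrees). A call has 1 to 10 rows; each row shifts and turns the commanded pose from where the row before left it, along the tool's axes as they then stand; what a row does not reach is not made up. A row lasts 1/12 s, in which the tool goes at most 41.7 mm and 7.16 degrees, less where a joint would pass 70% of its speed; a pose out of reach is approached as far as the arm can. A call is refused whole if a number of a shift passes 1 or a number of a turn 1, either way. A call with a gripper value outside its range is refused whole. "jaw" is the finger opening in mm, from 0 to 94, set as the call begins (left out, the last holds). The fingers move at their own pace and stop on an object; "force" is the grip in N (left out, the last holds). Time passes only in rows, so rows that do not move let the fingers close. It gives the time, the measured TCP pose, the force, the opening and the grip force at its end, in the units of the state.
- readout.state(): the state, without advancing time (a new reading comes with each control period).
- snapshot(name): name is "scene" or "top" or "wrist"; returns the picture (384x512x3 uint8, red, green, blue); there is no depth.
- camera_model(name): a dict with "intrinsics" (3x3 intrinsics, pixels), "extrinsics" (4x4, takes a point from camera to world coordinates); the wrist camera has in their place "hand_eye" (4x4, takes a point from camera to tool coordinates, whose origin is the TCP and whose axes are the flange's). Camera axes: x right, y down, z forward; pixel columns grow to the right and rows downward; lengths in m; the calibration is good to about 2 mm. A picture is of the moment at which its call begins: read the wrist's pose just before it. camera_model takes no time and is no camera call.
- arm.job_done(): hands the job in; it is judged then, once.
The state is a dict: "time_s": time; "qpos": joint angles; "qvel": joint speeds; "tau": joint torques, N m; "ee_pos": TCP position; "orientation": TCP orientation; "contact_force": force on the tool from outside, world axes, zero at the start; "ft_torque": the same for the moment, N m; "finger_gap": finger opening in m; "grasp_force": force on a finger pad.
Only numpy, scipy, OpenCV 4.12 (cv2) and the standard library are available. Lean on these libraries where they do the work, as an engineer would, in place of code of your own. Each camera call takes 0.05 s, during which the arm holds its last target. There are 200 camera calls.

TASK

Set the depth stop of the bench drill to the thickness of the ground parallel bar. Lay the bar flat on the bright machined top of the drill head, beside the threaded stop rod and under the knurled stop nut, then spin the nut down by feel until it bears lightly on the bar; never screw it down hard (stay well under 25 N). Then take the bar out, leaving the nut at the height it found (within 1 mm), lay the bar flat on the tool chest's top again, and do not disturb the other things.

Things in the scene. Friction and masses are not known exactly. Their poses are not given: they have to be found in the camera images.
- bench_drill: Small grey bench drill, fixed on the chest top. Origin: on the chest top (z 0), on the axis of its upright stop rod. +x points from the rod back to the spindle, column and motor, +y to the drill's left, z up. Base plate 18 mm high, x -35 to +183 mm, y -80 to +80 mm.
- ledge (a point): Point on the stop rod's axis at the height of the ledge, the bright flat top of the drill head, 200 mm above the chest top; axes as bench_drill. The ledge reaches from x -36 to +86 mm and y -54 to +54 mm; on it stands a 4 mm high round cap, 34 mm across, at x +68 mm.
- rod_top (a point): Top end of the stop rod (19 mm thick, threaded), 64 mm above the ledge; axes as bench_drill.
- guard_front (a point): Middle of the front edge of the belt guard, at its top, 31 mm above the ledge; axes as bench_drill. Guard, column and motor lie behind it (+x), up to 42 mm either side and at most 42 mm above the ledge.
- feed_wheel (a point): Hub of the three-armed feed wheel on the drill's right flank, 35 mm below the ledge; axes as bench_drill. Its arms reach 65 mm from the hub, at y -66 to -83 mm of the drill, at most 14 mm above the ledge.
- stop_nut: Knurled steel stop nut on the stop rod, 50 mm across, 26 mm high, knurled all round. Origin: centre of its underside, on the rod's axis; z up; it turns with the nut. At the start its underside is 14 to 18 mm above the ledge. It stays where it is left and moves up or down only by turning (friction about 0.03 N m).
- nut_top (a point): Centre of the nut's upper face, 26 mm above its underside. Right-hand thread, 12 mm a turn (three starts): clockwise seen from above lowers the nut (1.9 mm a radian). Past first touch on the bar the press grows by about 16 N for each 0.1 rad, and the turning moment changes by some 10 mN m a newton. Dragging the nipped bar lengthwise can turn the nut; drawing it straight away from the rod hardly does.
- parallel: Ground steel parallel bar with three shallow holes, 22 mm wide (its x), 125 mm long (its y), 9.5 mm thick, 0.21 kg, lying flat on the chest top left or right of the drill. Origin: centre of its underside; z up.
- work_manifold: Black manifold plate lying on the drill's base under the chuck, 94 x 158 x 36 mm; origin: centre of its underside. Bystander.
- caliper: Vernier caliper, 74 x 210 x 8 mm (length along its y), lying on the chest top on the side where the bar is not; origin: centre of its underside. Bystander.
- carton: Open cardboard tray of small parts, 130 x 150 x 56 mm, at the left rear of the chest top; origin: centre of its underside. Bystander.
- tape: Roll of yellow tape lying flat near the right rim of the chest top, 101 mm across, 19 mm high; origin: centre of its underside. Bystander.
Mind the look-alikes: they are no part of the job. There is more than one size of the parallel; the one meant has the size given above.

How it is judged:
On the way, in this order (a step that is already met when the one before it is completed fails the run):
1. the bar lies flat on the drill head's ledge beside the stop rod, let go (z of parallel in the frame of ledge between -0.002 and 0.002 m and angle between parallel's own z axis and vertical below 0.05 rad and horizontal distance between parallel and ledge below 0.07 m and contact force between the fingers and parallel below 0.1 N), for 0.2 s.
2. the nut bears on the bar (at least 1.5 N) while the bar lies flat on the ledge (z of parallel in the frame of ledge between -0.002 and 0.002 m and angle between parallel's own z axis and vertical below 0.05 rad and contact force between stop_nut and parallel above 1.5 N), for 0.1 s.
At the end, for the whole second after the job is handed in: The nut's underside is 9.5 mm (the bar's thickness), within 1 mm, above the ledge; the bar lies flat and at rest on the chest top, clear of the drill (z of stop_nut in the frame of ledge between 0.0085 and 0.0105 m and height (world z) of parallel between -0.003 and 0.003 m and angle between parallel's own z axis and vertical below 0.05 rad and linear speed of parallel below 0.01 m/s); the robot touches nothing.
It fails at once if the nut is screwed down hard on the bar (over 25 N) (contact force between stop_nut and parallel above 25 N).
It fails at once if the work_manifold is pushed more than 30 mm (distance of work_manifold from where it was at the start of the episode above 0.03 m).
It fails at once if the caliper is pushed more than 30 mm (distance of caliper from where it was at the start of the episode above 0.03 m).
It fails at once if the carton is pushed more than 30 mm (distance of carton from where it was at the start of the episode above 0.03 m).
It fails at once if the tape is pushed more than 30 mm (distance of tape from where it was at the start of the episode above 0.03 m).
It also fails if it takes over 72 s, if anything falls off the work surface, if the arm or the gripper's body presses on something with over 40 N, if the wrist force passes 120 N, or if a joint passes its speed limit or range.

## Working session

There is one attempt and no reset: what is moved stays moved. The work goes in short steps, Python scripts to look and compute and a tool call to move; the robot and the scene stay as the last step left them, time stands still between calls to the robot, and variables do not carry over. Pictures are saved under pics/ and viewed, at most 13 in all, crops included, and the job is handed in when it is done.

Besides the shell and the picture viewer there is one more tool, called after ">>>" by a JSON object that holds its "op" and its "data", one argument or row to a line. drive_tool: Moves the arm, as the interface text tells. Its arguments: {"type":"object","properties":{"deltas":{"type":"array","items":{"type":"object","properties":{"x":{"type":"number"},"y":{"type":"number"},"z":{"type":"number"},"yaw":{"type":"number"}}}},"jaw":{"type":"number"},"force":{"type":"number"}},"required":["deltas"]}

```bash
mkdir -p pics; python3 - <<'E'
from plant import readout, snapshot, camera_model
import cv2,numpy as np
s=readout.state(); print({k:np.round(v,3) for k,v in s.items()})
for n in("scene","top"):
    im=snapshot(n); cv2.imwrite(f"pics/{n}0.png",im[...,::-1]); m=camera_model(n); print(n,np.round(m["intrinsics"],1).tolist(),np.round(m["extrinsics"],3).tolist())
print(np.round(camera_model("wrist")["hand_eye"],4).tolist())
a=cv2.imread("pics/scene0.png");b=cv2.imread("pics/top0.png")
cv2.imwrite("pics/scene0b.png",cv2.resize(a,(800,600),interpolation=cv2.INTER_CUBIC))
cv2.imwrite("pics/top0b.png",cv2.resize(b,(800,600),interpolation=cv2.INTER_CUBIC))
E
```

```text
{'time_s': np.float64(0.0), 'qpos': array([-1.265,  0.277,  1.506,  0.   ,  1.361, -0.121]), 'qvel': array([-0.001, -0.001, -0.001, -0.001,  0.001,  0.   ]), 'tau': array([-1.0000e-03, -4.0459e+01, -2.3723e+01,  7.0000e-02,  3.4000e-02,
       -0.0000e+00]), 'ee_pos': array([ 0.238, -0.523,  0.205]), 'orientation': array([ 0.977,  0.212, -0.   , -0.001]), 'contact_force': array([ 0.917, -0.284, -0.767]), 'ft_torque': array([ 0.008,  0.013, -0.041]), 'grasp_force': np.float64(0.0), 'finger_gap': np.float64(0.094)}
scene [[385.9, 0.0, 250.5], [0.0, 385.9, 193.5], [0.0, 0.0, 1.0]] [[-0.779, -0.282, 0.56, -0.101], [-0.626, 0.382, -0.68, 0.737], [-0.022, -0.88, -0.474, 0.705], [0.0, 0.0, 0.0, 1.0]]
top [[396.5, 0.0, 259.7], [0.0, 396.5, 194.7], [0.0, 0.0, 1.0]] [[-0.023, -0.984, 0.174, 0.35], [-1.0, 0.024, -0.0, -0.012], [-0.004, -0.174, -0.985, 1.065], [0.0, 0.0, 0.0, 1.0]]
[[-0.0001, -0.9593, -0.2824, 0.0814], [1.0, -0.0001, -0.0, 0.0002], [-0.0, -0.2824, 0.9593, -0.179], [0.0, 0.0, 0.0, 1.0]]
```

View pics/scene0b.png

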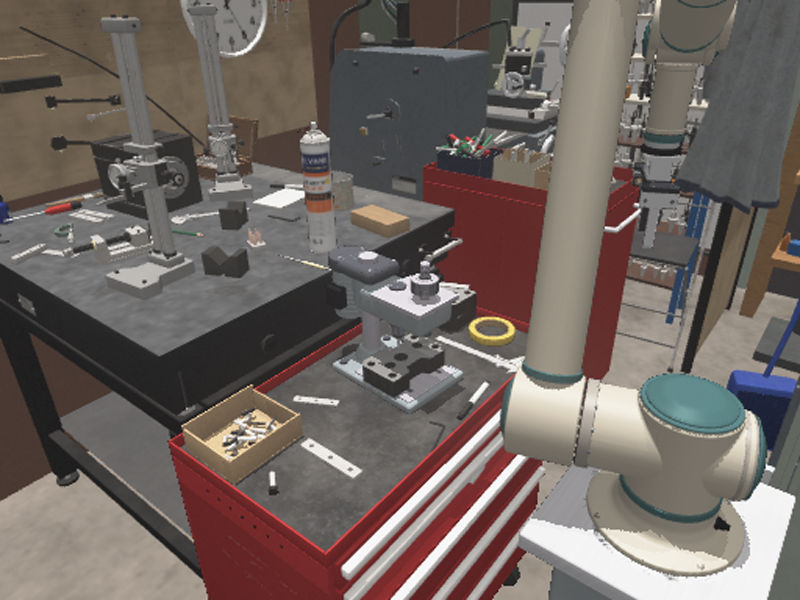

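View pics/top0b.png

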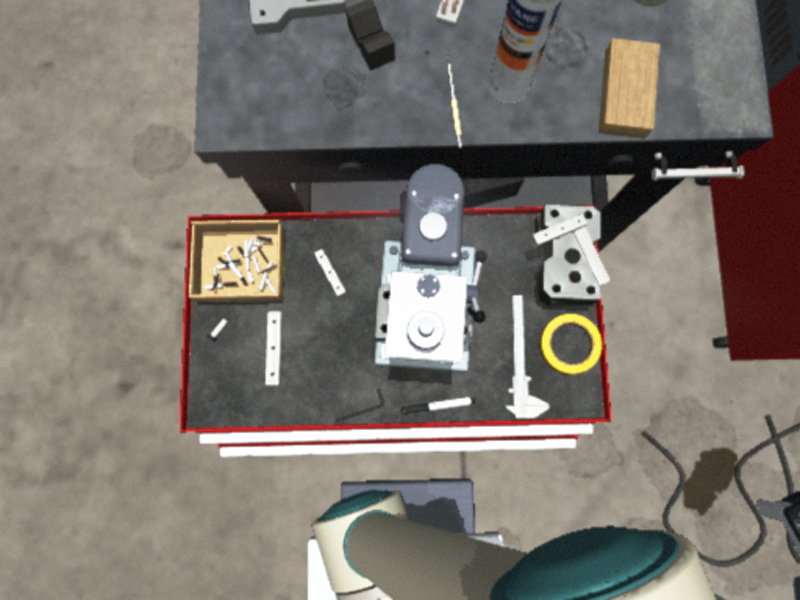

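The scene view shows the drill with a bright ledge, and two light bars on the left. In the top view the larger bar is at about (273,348), a smaller look-alike at (330,271), and the nut and rod at about (425,330). I'll measure these next.

```bash
cat > h.py <<'E'
import numpy as np,cv2
from plant import readout,snapshot,camera_model
from scipy.spatial.transform import Rotation as R
def ext(n,s=None):
    m=camera_model(n)
    if n!="wrist": return np.array(m["intrinsics"]),np.array(m["extrinsics"])
    T=np.eye(4);T[:3,:3]=R.from_quat(s["orientation"]).as_matrix();T[:3,3]=s["ee_pos"]
    return np.array(m["intrinsics"]),T@np.array(m["hand_eye"])
def cast(K,E,px,z):
    px=np.atleast_2d(np.asarray(px,float));d=(E[:3,:3]@np.linalg.inv(K)@np.c_[px,np.ones(len(px))].T).T
    return E[:3,3]+d*((z-E[2,3])/d[:,2])[:,None]
def proj(K,E,P):
    P=np.atleast_2d(P);c=(np.linalg.inv(E)@np.c_[P,np.ones(len(P))].T)[:3].T;u=(K@c.T).T;return u[:,:2]/u[:,2:]
def tool(s):  # tool x axis heading in world
    M=R.from_quat(s["orientation"]).as_matrix();return M
E
python3 - <<'E'
from h import *
im=cv2.imread("pics/top0.png");g=cv2.cvtColor(im,cv2.COLOR_BGR2GRAY)
K,E=ext("top")
m=((g>170)).astype(np.uint8)
cs,_=cv2.findContours(m,cv2.RETR_EXTERNAL,cv2.CHAIN_APPROX_NONE)
for c in cs:
    if cv2.contourArea(c)<60: continue
    p=c[:,0]; 
    if p[:,1].mean()>272 or p[:,1].mean()<130: continue
    z=0.2 if cv2.contourArea(c)>1500 else .0095
    w=cast(K,E,p,z)[:,:2].astype(np.float32); r=cv2.minAreaRect(w)
    print(p.mean(0).round(),z,np.round(r[0],4),np.round(r[1],4),round(r[2],1),np.round(cv2.boxPoints(r),3).tolist())
o=im[165:245,235:315]
cv2.imwrite("pics/c1.png",cv2.resize(o,(600,600),interpolation=cv2.INTER_CUBIC))
print("nut guess",cast(K,E,[[425/1.5625,330/1.5625],[425/1.5625,328/1.5625]],.242),"rodtop",cast(K,E,[[426/1.5625,327/1.5625]],.264))
E
```

```text
[287. 258.] 0.0095 [ 0.3659 -0.0803] [0.0125 0.0693] 6.7 [[0.35600000619888306, -0.04699999839067459], [0.36399999260902405, -0.11500000208616257], [0.37599998712539673, -0.11400000005960464], [0.36800000071525574, -0.04500000178813934]]
[365. 219.] 0.0095 [ 0.4625 -0.2931] [0.0995 0.0993] 88.6 [[0.41200000047683716, -0.34200000762939453], [0.5109999775886536, -0.3440000116825104], [0.5130000114440918, -0.24500000476837158], [0.414000004529953, -0.24199999868869781]]
[174. 222.] 0.0095 [0.4669 0.2176] [0.0233 0.126 ] 88.6 [[0.40400001406669617, 0.2070000022649765], [0.5299999713897705, 0.20399999618530273], [0.5299999713897705, 0.2280000001192093], [0.40400001406669617, 0.23100000619888306]]
[333. 232.] 0.0095 [ 0.4414 -0.2202] [0.0681 0.2081] 83.8 [[0.33399999141693115, -0.24300000071525574], [0.5410000085830688, -0.26499998569488525], [0.5490000247955322, -0.1979999989271164], [0.34200000762939453, -0.17499999701976776]]
[211. 174.] 0.0095 [0.5973 0.1206] [0.087  0.0164] 28.0 [[0.5550000071525574, 0.10700000077486038], [0.5630000233650208, 0.09300000220537186], [0.6399999856948853,
[... 402 characters left out ...]
7819519, 0.16899999976158142], [0.6240000128746033, 0.17100000381469727], [0.621999979019165, 0.2980000078678131]]
[365. 161.] 0.2 [ 0.5754 -0.251 ] [0.1437 0.098 ] 4.9 [[0.5, -0.20800000429153442], [0.5080000162124634, -0.3059999942779541], [0.6510000228881836, -0.2939999997615814], [0.6430000066757202, -0.19599999487400055]]
[279. 140.] 0.0095 [ 0.6876 -0.0654] [0.0474 0.069 ] 76.4 [[0.6480000019073486, -0.07999999821186066], [0.7160000205039978, -0.09700000286102295], [0.7269999980926514, -0.050999999046325684], [0.6600000262260437, -0.03400000184774399]]
nut guess [[ 0.45942536 -0.03690915  0.242     ]
 [ 0.46212649 -0.03698722  0.242     ]] rodtop [[ 0.46040226 -0.03765056  0.264     ]]
```

View pics/c1.png

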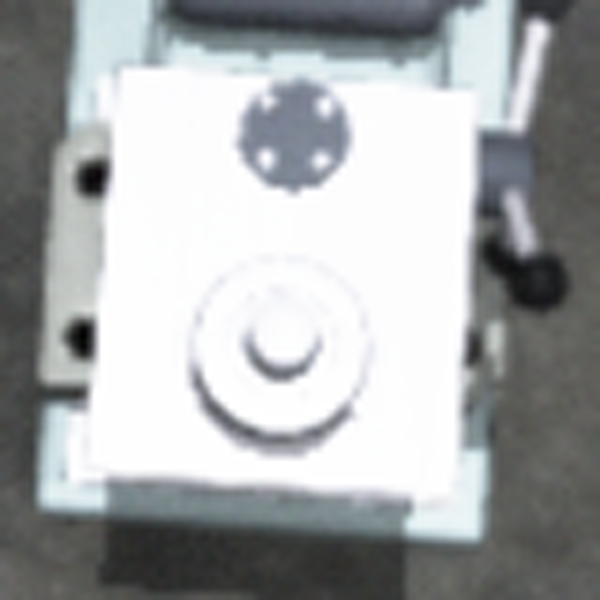

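The crop shows the ledge (crop corners about (115,70), (475,92), (450,490), (88,475)), the nut at about (283,343) and the rod top at about (285,335). The 126 × 23 mm bar at (0.467, 0.218) is the right one. I'll square the tool up, then travel left in front of the drill.

>>> {"op": "drive_tool", "data": {
  "deltas": [
    {"yaw": 1},
    {"yaw": 1},
    {"yaw": 1},
    {"yaw": 1},
    {"yaw": 1},
    {"yaw": 0.16},
    {"y": -1},
    {"y": -1},
    {"y": -1},
    {"y": -1}
  ],
  "jaw": 50,
  "force": 40
}}

```text
schema error: expected keys x, y, z, yaw
```

>>> {"op": "drive_tool", "data": {
  "deltas": [
    {"y": -1},
    {"y": -1},
    {"y": -1},
    {"y": -1},
    {"y": -1},
    {"y": -1},
    {"y": -1},
    {"y": -1},
    {"y": -1},
    {"y": -1}
  ]
}}

```text
schema error: expected keys x, y, z, yaw
```

>>> {"op": "drive_tool", "data": {
  "deltas": [
    {"y": -1},
    {"y": -1},
    {"y": -1},
    {"y": -1},
    {"y": -1},
    {"y": -1},
    {"y": -1},
    {"y": -1},
    {"y": -1},
    {"y": -1}
  ]
}}

```text
schema error: expected keys x, y, z, yaw
```

>>> {"op": "drive_tool", "data": {
  "deltas": [
    {"y": -1, "x": 1},
    {"y": -1, "x": 1},
    {"y": -1, "x": 1},
    {"y": -1, "x": 1},
    {"y": -0.5, "x": 1},
    {},
    {}
  ]
}}

```text
schema error: expected keys x, y, z, yaw
```

```bash
cat >> h.py <<'E'
def need(s,x,y,z,head=None):
    M=tool(s);d=M.T@(np.array([x,y,z])-s["ee_pos"]);h=np.degrees(np.arctan2(M[1,0],M[0,0]))
    print("ee",np.round(s["ee_pos"],4),"head",round(h,2),"q6",round(s["qpos"][5],2),"need units",np.round(d/.025,2),"yaw",None if head is None else round((h-head)/5,2),"t",round(s["time_s"],2))
E
python3 - <<'E'
from h import *
s=readout.state(); need(s,.43,.2185,.1,-1.4)
im=snapshot("wrist");cv2.imwrite("pics/w1.png",im[...,::-1])
K,E=ext("wrist",s)
print(proj(K,E,[[.404,.219,.0095],[.53,.2165,.0095]]))
g=cv2.cvtColor(im,cv2.COLOR_RGB2GRAY)
cs,_=cv2.findContours((g>170).astype(np.uint8),cv2.RETR_EXTERNAL,cv2.CHAIN_APPROX_NONE)
for c in cs:
    if cv2.contourArea(c)<400: continue
    w=cast(K,E,c[:,0],.0095)[:,:2].astype(np.float32);r=cv2.minAreaRect(w);print(c[:,0].mean(0),np.round(r[0],4),np.round(r[1],4),round(r[2],2))
# drill pose from top crop
K,E=ext("top");c=np.array([[115,70],[475,92],[450,490],[88,475]])/7.5+[235,165]
w=cast(K,E,c,.2);print(w.round(4));
print("rodtop",cast(K,E,[[285/7.5+235,335/7.5+165]],.264),"nuttop",cast(K,E,[[283/7.5+235,343/7.5+165]],.242))
E
```

```text
ee [ 0.2378 -0.523   0.2047] head 24.45 q6 -0.12 need units [ 19.27 -23.81   4.23] yaw 5.17 t 0.1
[[-479.77200431 -368.64312234]
 [-511.03964858 -601.93428409]]
[311.37566138 214.53968254] [ 0.2187 -0.6108] [0.069  0.0725] 25.14
[358.6744186  208.62790698] [ 0.2504 -0.663 ] [0.068  0.0403] 12.81
[ 58.78651685 241.04494382] [ 0.0492 -0.3145] [0.1805 0.133 ] 0.56
[333.55015067 181.81231167] [ 0.2549 -0.5817] [0.3994 0.5857] 24.42
[86.65313653 25.12546125] [ 0.3149 -0.2878] [0.1464 0.0154] 90.0
[68.17808219 57.94977169] [ 0.2591 -0.2885] [0.0799 0.1849] 0.02
[[ 0.5493  0.0078  0.2   ]
 [ 0.54   -0.0992  0.2   ]
 [ 0.4218 -0.0871  0.2   ]
 [ 0.4287  0.018   0.2   ]]
rodtop [[ 0.45958973 -0.0383609   0.264     ]] nuttop [[ 0.46037297 -0.03847216  0.242     ]]
```

>>> {"op": "drive_tool", "data": {
  "deltas": [
    {"x": 0, "y": 0, "z": 0, "yaw": 1},
    {"x": 0, "y": 0, "z": 0, "yaw": 1},
    {"x": 0, "y": 0, "z": 0, "yaw": 1},
    {"x": 0, "y": 0, "z": 0, "yaw": 1},
    {"x": 0, "y": 0, "z": 0, "yaw": 1},
    {"x": 0, "y": 0, "z": 0, "yaw": 0.16},
    {"x": 0, "y": -1, "z": 0, "yaw": 0},
    {"x": 0, "y": -1, "z": 0, "yaw": 0},
    {"x": 0, "y": -1, "z": 0, "yaw": 0},
    {"x": 0, "y": -1, "z": 0, "yaw": 0}
  ],
  "jaw": 50,
  "force": 40
}}

```text
time_s: 0.98
ee_pos: [0.2402, -0.4222, 0.2051]
orientation: [1.0, -0.011, -0.0, -0.0]
contact_force: [1.1, 1.2, -0.1]
finger_gap: 0.05
grasp_force: 0.0
```

>>> {"op": "drive_tool", "data": {
  "deltas": [
    {"x": 0, "y": -1, "z": 0, "yaw": 0},
    {"x": 0, "y": -1, "z": 0, "yaw": 0},
    {"x": 0, "y": -1, "z": 0, "yaw": 0},
    {"x": 0, "y": -1, "z": 0, "yaw": 0},
    {"x": 0, "y": -1, "z": 0, "yaw": 0},
    {"x": 0, "y": -1, "z": 0, "yaw": 0},
    {"x": 0, "y": -1, "z": 0, "yaw": 0},
    {"x": 0, "y": -1, "z": 0, "yaw": 0},
    {"x": 0, "y": -1, "z": 0, "yaw": 0},
    {"x": 0, "y": -1, "z": 0, "yaw": 0}
  ]
}}

```text
time_s: 1.82
ee_pos: [0.2459, -0.1722, 0.2054]
orientation: [1.0, -0.011, 0.0, 0.0]
contact_force: [0.4, 0.5, 0.6]
finger_gap: 0.0501
grasp_force: 0.0
```

>>> {"op": "drive_tool", "data": {
  "deltas": [
    {"x": 0, "y": -1, "z": 0, "yaw": 0},
    {"x": 0, "y": -1, "z": 0, "yaw": 0},
    {"x": 0, "y": -1, "z": 0, "yaw": 0},
    {"x": 0, "y": -1, "z": 0, "yaw": 0},
    {"x": 0, "y": -1, "z": 0, "yaw": 0},
    {"x": 0, "y": -1, "z": 0, "yaw": 0},
    {"x": 0, "y": -1, "z": 0, "yaw": 0},
    {"x": 0, "y": -1, "z": 0, "yaw": 0},
    {"x": 0, "y": -1, "z": 0, "yaw": 0},
    {"x": 0, "y": -1, "z": 0, "yaw": 0}
  ]
}}

```text
time_s: 2.65
ee_pos: [0.2517, 0.0776, 0.2056]
orientation: [1.0, -0.011, 0.0, 0.0]
contact_force: [0.9, -0.3, 0.3]
finger_gap: 0.0499
grasp_force: 0.0
```

>>> {"op": "drive_tool", "data": {
  "deltas": [
    {"x": 0.5, "y": -1, "z": 0, "yaw": 0},
    {"x": 1, "y": -1, "z": 0, "yaw": 0},
    {"x": 1, "y": -1, "z": 0, "yaw": 0},
    {"x": 1, "y": -1, "z": 0, "yaw": 0},
    {"x": 1, "y": -0.5, "z": 0, "yaw": 0},
    {"x": 0, "y": 0, "z": 0, "yaw": 0},
    {"x": 0, "y": 0, "z": 0, "yaw": 0}
  ]
}}

```text
time_s: 3.23
ee_pos: [0.3677, 0.1867, 0.2049]
orientation: [1.0, -0.011, -0.001, 0.0]
contact_force: [-0.3, -0.1, -0.0]
finger_gap: 0.0502
grasp_force: 0.0
```

```bash
cat > bar.py <<'E'
from h import *
import sys
s=readout.state(); im=snapshot("wrist");cv2.imwrite(sys.argv[1],im[...,::-1]);K,E=ext("wrist",s)
g=cv2.cvtColor(im,cv2.COLOR_RGB2GRAY)
cs,_=cv2.findContours((g>170).astype(np.uint8),cv2.RETR_EXTERNAL,cv2.CHAIN_APPROX_NONE)
for c in cs:
    if cv2.contourArea(c)<400: continue
    w=cast(K,E,c[:,0],.0095)[:,:2].astype(np.float32);r=cv2.minAreaRect(w);print(c[:,0].mean(0).round(),c[:,0].min(0),c[:,0].max(0),np.round(r[0],4),np.round(r[1],4),round(r[2],2))
need(s,.43,.2185,.1,-1.4)
E
python3 bar.py pics/w1.png
```

```text
[465. 367.] [453 351] [478 383] [ 0.0612 -0.1298] [0.0283 0.061 ] 89.01
[295. 365.] [276 351] [323 383] [0.0668 0.124 ] [0.071  0.0608] 88.73
[229. 368.] [179 351] [274 383] [0.0693 0.235 ] [0.1473 0.0608] 88.72
[ 43. 367.] [ 30 351] [ 55 383] [0.0755 0.5138] [0.027  0.0608] 88.64
[328. 340.] [297 334] [355 349] [0.1135 0.0845] [0.0873 0.0269] 88.73
[468. 173.] [439 165] [498 182] [ 0.3638 -0.0809] [0.0172 0.0732] 3.68
[440. 102.] [375  72] [508 129] [ 0.4534 -0.04  ] [0.1618 0.0583] 84.17
[230.  84.] [182  33] [280 147] [0.467  0.2192] [0.0878 0.1196] 57.29
[420.  36.] [398   0] [448  81] [ 0.5147 -0.0027] [0.04   0.0823] 85.23
[215. 207.] [0 0] [511 318] [0.3567 0.1864] [0.6976 0.4005] 88.36
ee [0.3677 0.1867 0.2049] head -1.21 q6 1.89 need units [ 2.47 -1.33  4.19] yaw 0.04 t 3.23
```

View pics/w1.png

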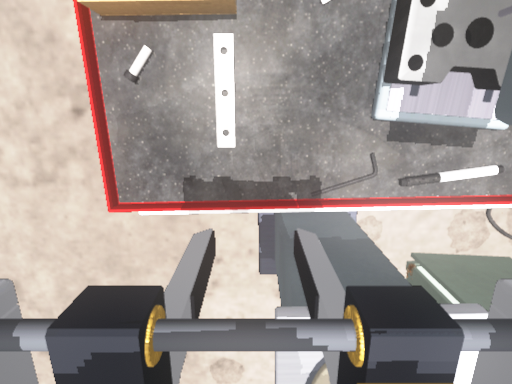

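The bar shows clearly from (223,33) to (226,147), with its three holes. The crank-shaped hex key is right of the gripper's shadow, and the fingertips are at row 232 or so.

```bash
cat >> h.py <<'E'
def barfit(im,K,E,z,box,th=170):
    x0,y0,x1,y1=box;g=cv2.cvtColor(im,cv2.COLOR_RGB2GRAY);m=np.zeros_like(g);m[y0:y1,x0:x1]=(g[y0:y1,x0:x1]>th)
    m=cv2.morphologyEx(m,cv2.MORPH_OPEN,np.ones((5,5)));cs,_=cv2.findContours(m,0,1);c=max(cs,key=cv2.contourArea)
    w=cast(K,E,c[:,0],z)[:,:2].astype(np.float32);r=cv2.minAreaRect(w);b=cv2.boxPoints(r);e=b[1]-b[0];f=b[2]-b[1];e=e if np.linalg.norm(e)>np.linalg.norm(f) else f
    print("bar",np.round(r[0],4),np.round(r[1],4),"head",round(np.degrees(np.arctan2(e[1],e[0])),2))
    return np.array(r[0])
E
python3 - <<'E'
from h import *
s=readout.state();im=cv2.imread("pics/w1.png")[...,::-1].copy();K,E=ext("wrist",s)
c=barfit(im,K,E,.0095,(200,20,250,160));print(proj(K,E,[s["ee_pos"]]))
need(s,c[0]-.038,c[1],.1,-1.4); need(s,c[0]-.038,c[1],.002)
E
```

```text
bar [0.4639 0.2172] [0.0564 0.1247] head -1.54
[[253.16468362 240.70837586]]
ee [0.3666 0.186  0.2049] head -1.26 q6 1.89 need units [ 2.35 -1.3   4.19] yaw 0.03 t 3.28
ee [0.3666 0.186  0.2049] head -1.26 q6 1.89 need units [ 2.36 -1.31  8.11] yaw None t 3.28
```

>>> {"op": "drive_tool", "data": {
  "deltas": [
    {"x": 0.8, "y": -0.45, "z": 1, "yaw": 0},
    {"x": 0.8, "y": -0.45, "z": 1, "yaw": 0},
    {"x": 0.75, "y": -0.4, "z": 1, "yaw": 0.03},
    {"x": 0, "y": 0, "z": 1, "yaw": 0},
    {"x": 0, "y": 0, "z": 0, "yaw": 0},
    {"x": 0, "y": 0, "z": 0, "yaw": 0}
  ]
}}

```text
time_s: 3.78
ee_pos: [0.4245, 0.2161, 0.1049]
orientation: [1.0, -0.013, -0.002, 0.001]
contact_force: [-0.4, 1.1, 0.2]
finger_gap: 0.0499
grasp_force: 0.0
```

```bash
python3 - <<'E'
from h import *
s=readout.state();im=snapshot("wrist");cv2.imwrite("pics/w2.png",im[...,::-1]);K,E=ext("wrist",s)
p=proj(K,E,[[.404,.219,.0095],[.53,.2165,.0095]]);print(p.round(),proj(K,E,[s["ee_pos"]]))
g=cv2.cvtColor(im,cv2.COLOR_RGB2GRAY)
for r in range(20,240,20):
    a=np.where(g[r,150:340]>165)[0]+150
    if len(a): 
        e=cast(K,E,[[a.min()-.5,r],[a.max()+.5,r]],.0095); print(r,a.min(),a.max(),len(a),e.round(4)[:,:2].tolist())
need(s,.428,.2175,.002,-1.4)
E
```

```text
[[251. 218.]
 [249.  77.]] [[253.15873884 240.71116014]]
20 169 268 93 [[0.5736, 0.2794], [0.5716, 0.1999]]
40 150 268 119 [[0.5597, 0.2963], [0.5572, 0.2001]]
80 236 262 27 [[0.5276, 0.2281], [0.527, 0.2055]]
100 150 262 22 [[0.5136, 0.302], [0.511, 0.2058]]
120 236 262 27 [[0.4951, 0.2295], [0.4945, 0.2061]]
140 237 262 26 [[0.4779, 0.2294], [0.4773, 0.2065]]
160 238 262 25 [[0.4601, 0.2293], [0.4595, 0.2068]]
180 238 262 25 [[0.4417, 0.2301], [0.441, 0.2071]]
200 255 259 5 [[0.422, 0.215], [0.4219, 0.2103]]
ee [0.4245 0.2161 0.1049] head -1.51 q6 1.92 need units [ 0.15 -0.07  4.11] yaw -0.02 t 3.78
```

>>> {"op": "drive_tool", "data": {
  "deltas": [
    {"x": 0.14, "y": -0.09, "z": 1, "yaw": 0},
    {"x": 0, "y": 0, "z": 1, "yaw": 0},
    {"x": 0, "y": 0, "z": 1, "yaw": 0},
    {"x": 0, "y": 0, "z": 0.7, "yaw": 0},
    {"x": 0, "y": 0, "z": 0.3, "yaw": 0},
    {"x": 0, "y": 0, "z": 0.1, "yaw": 0},
    {"x": 0, "y": 0, "z": 0, "yaw": 0},
    {"x": 0, "y": 0, "z": 0, "yaw": 0}
  ]
}}

```text
time_s: 4.5
ee_pos: [0.4315, 0.2198, 0.0045]
orientation: [1.0, -0.013, 0.001, -0.0]
contact_force: [-1.0, -0.0, -0.0]
finger_gap: 0.0499
grasp_force: 0.0
```

>>> {"op": "drive_tool", "data": {
  "deltas": [
    {"x": 0, "y": 0, "z": 0, "yaw": 0},
    {"x": 0, "y": 0, "z": 0, "yaw": 0},
    {"x": 0, "y": 0, "z": 0, "yaw": 0},
    {"x": 0, "y": 0, "z": 0, "yaw": 0},
    {"x": 0, "y": 0, "z": 0, "yaw": 0},
    {"x": 0, "y": 0, "z": 0, "yaw": 0}
  ],
  "jaw": 10,
  "force": 50
}}

```text
time_s: 5.0
ee_pos: [0.4305, 0.2195, 0.0032]
orientation: [1.0, -0.013, 0.0, -0.0]
contact_force: [-0.4, -0.4, 2.5]
finger_gap: 0.0214
grasp_force: 50.0
```

>>> {"op": "drive_tool", "data": {
  "deltas": [
    {"x": 0, "y": 0, "z": -0.4, "yaw": 0},
    {"x": 0, "y": 0, "z": -0.8, "yaw": 0},
    {"x": 0, "y": 0, "z": -1, "yaw": 0},
    {"x": 0, "y": 0, "z": -1, "yaw": 0},
    {"x": 0, "y": 0, "z": -1, "yaw": 0},
    {"x": 0, "y": 0, "z": -1, "yaw": 0},
    {"x": 0, "y": 0, "z": -1, "yaw": 0},
    {"x": 0, "y": 0, "z": -1, "yaw": 0},
    {"x": 0, "y": 0, "z": -1, "yaw": 0},
    {"x": 0, "y": 0, "z": -1, "yaw": 0}
  ]
}}

```text
time_s: 5.83
ee_pos: [0.4295, 0.2192, 0.2336]
orientation: [1.0, -0.013, -0.001, 0.0]
contact_force: [0.7, -0.1, -2.3]
finger_gap: 0.0211
grasp_force: 50.0
```

>>> {"op": "drive_tool", "data": {
  "deltas": [
    {"x": -0.1, "y": 0.8, "z": -0.5, "yaw": 0.1},
    {"x": -0.1, "y": 0.9, "z": -0.2, "yaw": 0.1},
    {"x": -0.1, "y": 0.9, "z": 0, "yaw": 0.1},
    {"x": -0.1, "y": 0.9, "z": 0, "yaw": 0.1},
    {"x": -0.1, "y": 0.9, "z": 0, "yaw": 0.1},
    {"x": -0.1, "y": 0.9, "z": 0, "yaw": 0.1},
    {"x": -0.1, "y": 0.9, "z": 0, "yaw": 0.1},
    {"x": 0, "y": 0.8, "z": 0, "yaw": 0},
    {"x": 0, "y": 0, "z": 0, "yaw": 0},
    {"x": 0, "y": 0, "z": 0, "yaw": 0}
  ]
}}

```text
time_s: 6.67
ee_pos: [0.4024, 0.0454, 0.25]
orientation: [0.999, -0.045, -0.001, -0.0]
contact_force: [0.0, 0.9, -2.1]
finger_gap: 0.0213
grasp_force: 50.0
```

```bash
python3 - <<'E'
from h import *
s=readout.state();im=snapshot("wrist");cv2.imwrite("pics/w3.png",im[...,::-1]);K,E=ext("wrist",s)
need(s,.4127,.0414,.2055,-5);print(s["finger_gap"],s["ft_torque"].round(3))
c,sn=np.cos(np.radians(-5)),np.sin(np.radians(-5))
def D(x,y,z): return [.46+x*c-y*sn,-.038+x*sn+y*c,z]
P=[D(-.036,.054,.2),D(-.036,-.054,.2),D(.086,.054,.2),D(.086,-.054,.2),D(0,0,.264)]
v=im[...,::-1].copy()
for p in proj(K,E,P): cv2.circle(v,tuple(int(a) for a in p),4,(0,0,255),1)
t=snapshot("top");Kt,Et=ext("top");v2=t[...,::-1].copy()
for p in proj(Kt,Et,P): cv2.circle(v2,tuple(int(a) for a in p),1,(0,0,255),-1)
v2=cv2.resize(v2[150:280,200:340],(420,384),interpolation=cv2.INTER_CUBIC)[:, :280]
cv2.imwrite("pics/w3b.png",np.hstack([v,v2]))
E
```

```text
ee [0.4024 0.0454 0.25  ] head -5.13 q6 1.6 need units [0.43 0.12 1.78] yaw -0.03 t 6.67
0.021342981487922238 [0.108 0.077 0.005]
```

View pics/w3b.png

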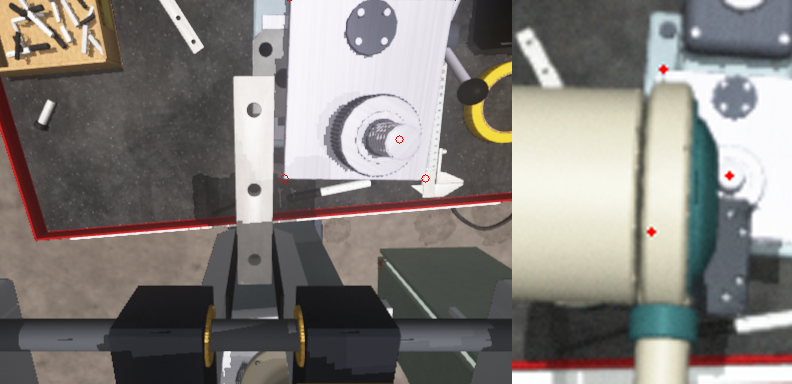

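The projected ledge corners (285,178), (425,178) and the rod top (399,139) land on the drill, so the drill pose is good. The bar is held at columns 234-273, rows 76-283. I'll check it for droop.

```bash
python3 - <<'E'
from h import *
K=np.array(camera_model("wrist")["intrinsics"]);H=np.array(camera_model("wrist")["hand_eye"])
for off in(.034,.036,.038):
  print(off,proj(K,H,[[off+.0625,-.011,-.0063],[off+.0625,.011,-.0063],[off-.0625,-.011,-.0063],[off-.0625,.011,-.0063]]).round(1).tolist())
im=cv2.imread("pics/w3.png");g=cv2.cvtColor(im,cv2.COLOR_BGR2GRAY)
for r in range(72,290,12):
  a=np.where(g[r,215:285]>185)[0]+215
  if len(a):print(r,a.min(),a.max(),end="; ")
for dz in(-.004,-.002,0,.002,.004):
  p=proj(K,H,[[.0985,0,-.0063+dz],[.0985,.011,-.0063+dz],[.0985,-.011,-.0063+dz]]);print(dz,p.round(1).tolist())
E
```

```text
0.034 [[232.0, 77.3], [273.7, 77.3], [236.0, 285.7], [270.2, 285.7]]
0.036 [[231.9, 73.3], [273.8, 73.3], [235.9, 283.0], [270.3, 283.0]]
0.038 [[231.8, 69.2], [273.9, 69.2], [235.8, 280.2], [270.3, 280.2]]
84 234 273; 96 234 273; 108 234 273; 120 235 273; 132 235 273; 144 235 273; 156 235 272; 168 236 272; 180 236 272; 192 236 272; 204 237 272; 216 237 271; -0.004 [[252.8, 72.4], [274.3, 72.4], [231.3, 72.4]]
-0.002 [[252.8, 72.9], [274.1, 72.9], [231.6, 72.9]]
0 [[252.8, 73.3], [273.8, 73.3], [231.9, 73.3]]
0.002 [[252.9, 73.7], [273.6, 73.7], [232.1, 73.7]]
0.004 [[252.9, 74.0], [273.4, 74.0], [232.4, 74.0]]
```

>>> {"op": "drive_tool", "data": {
  "deltas": [
    {"x": 0.45, "y": 0.12, "z": 0.6, "yaw": 0},
    {"x": 0, "y": 0, "z": 0.6, "yaw": 0},
    {"x": 0, "y": 0, "z": 0.4, "yaw": 0},
    {"x": 0, "y": 0, "z": 0.18, "yaw": 0},
    {"x": 0, "y": 0, "z": 0, "yaw": 0},
    {"x": 0, "y": 0, "z": 0, "yaw": 0},
    {"x": 0, "y": 0, "z": 0, "yaw": 0},
    {"x": 0, "y": 0, "z": 0, "yaw": 0}
  ]
}}

```text
time_s: 7.43
ee_pos: [0.4145, 0.0419, 0.2067]
orientation: [0.999, -0.043, 0.001, 0.0]
contact_force: [-0.2, 0.3, -1.8]
finger_gap: 0.0212
grasp_force: 50.0
```

```bash
python3 - <<'E'
from h import *
s=readout.state()
need(s,.4127,.0414,.2055,-5)
import numpy as np
c,sn=np.cos(np.radians(-5)),np.sin(np.radians(-5))
x,y=-.0535,.024
need(s,.46+x*c-y*sn,-.038+x*sn+y*c,.2055,-5)
E
```

```text
ee [0.4145 0.0419 0.2067] head -4.97 q6 1.59 need units [-0.07  0.03  0.05] yaw 0.01 t 7.43
ee [0.4145 0.0419 0.2067] head -4.97 q6 1.59 need units [-0.05  2.07  0.05] yaw 0.01 t 7.43
```

>>> {"op": "drive_tool", "data": {
  "deltas": [
    {"x": -0.05, "y": 0.3, "z": 0.04, "yaw": 0},
    {"x": 0, "y": 0.4, "z": 0, "yaw": 0},
    {"x": 0, "y": 0.4, "z": 0, "yaw": 0},
    {"x": 0, "y": 0.4, "z": 0, "yaw": 0},
    {"x": 0, "y": 0.3, "z": 0, "yaw": 0},
    {"x": 0, "y": 0.2, "z": 0, "yaw": 0},
    {"x": 0, "y": 0.07, "z": 0, "yaw": 0},
    {"x": 0, "y": 0, "z": 0, "yaw": 0},
    {"x": 0, "y": 0, "z": 0, "yaw": 0},
    {"x": 0, "y": 0, "z": 0, "yaw": 0}
  ]
}}

```text
time_s: 8.27
ee_pos: [0.4081, -0.0095, 0.2049]
orientation: [0.999, -0.043, -0.0, -0.0]
contact_force: [0.2, -0.3, -1.7]
finger_gap: 0.0208
grasp_force: 50.0
```

```bash
python3 - <<'E'
from h import *
s=readout.state();im=snapshot("wrist");K,E=ext("wrist",s)
c,sn=np.cos(np.radians(-5)),np.sin(np.radians(-5))
x,y=-.0535,.024
need(s,.46+x*c-y*sn,-.038+x*sn+y*c,.2032,-5);print(s["contact_force"],s["ft_torque"])
cv2.imwrite("pics/w4.png",cv2.resize(im[...,::-1],(700,525)))
E
```

```text
ee [ 0.4081 -0.0095  0.2049] head -4.98 q6 1.46 need units [ 0.03 -0.    0.07] yaw 0.0 t 8.27
[ 0.24837736 -0.34900073 -1.68167331] [0.07885325 0.05347383 0.01353568]
```

View pics/w4.png

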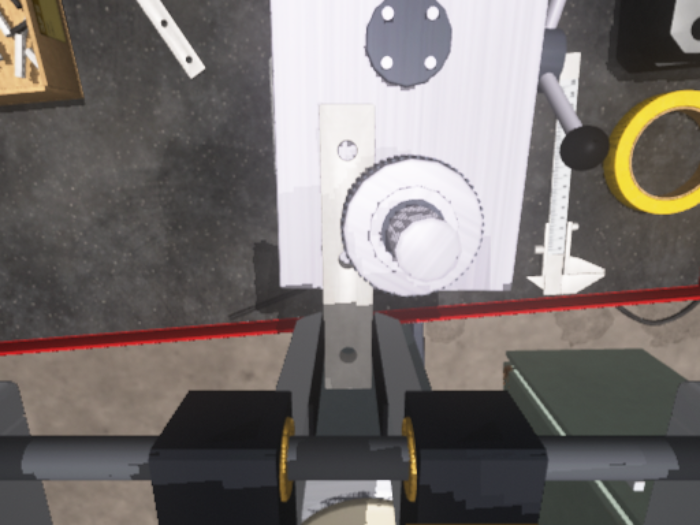

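The bar (far end at about (347,104)) is under the left side of the nut, clear of the rod and cap. Now I'll lower it gently.

>>> {"op": "drive_tool", "data": {
  "deltas": [
    {"x": 0, "y": 0, "z": 0.03, "yaw": 0},
    {"x": 0, "y": 0, "z": 0.03, "yaw": 0},
    {"x": 0, "y": 0, "z": 0, "yaw": 0},
    {"x": 0, "y": 0, "z": 0, "yaw": 0}
  ]
}}

```text
time_s: 8.65
ee_pos: [0.4082, -0.0095, 0.2035]
orientation: [0.999, -0.043, 0.0, -0.0]
contact_force: [-0.3, 0.5, -1.5]
finger_gap: 0.0212
grasp_force: 50.0
```

>>> {"op": "drive_tool", "data": {
  "deltas": [
    {"x": 0, "y": 0, "z": 0.02, "yaw": 0},
    {"x": 0, "y": 0, "z": 0, "yaw": 0},
    {"x": 0, "y": 0, "z": 0, "yaw": 0}
  ]
}}

```text
time_s: 8.9
ee_pos: [0.4082, -0.0095, 0.2032]
orientation: [0.999, -0.044, 0.0, -0.0]
contact_force: [0.2, 0.5, 1.4]
finger_gap: 0.0212
grasp_force: 50.0
```

>>> {"op": "drive_tool", "data": {
  "deltas": [
    {"x": 0, "y": 0, "z": 0, "yaw": 0},
    {"x": 0, "y": 0, "z": 0, "yaw": 0},
    {"x": 0, "y": 0, "z": 0, "yaw": 0},
    {"x": 0, "y": 0, "z": 0, "yaw": 0},
    {"x": 0, "y": 0, "z": 0, "yaw": 0},
    {"x": 0, "y": 0, "z": 0, "yaw": 0}
  ],
  "jaw": 40
}}

```text
time_s: 9.4
ee_pos: [0.4081, -0.0098, 0.2029]
orientation: [0.999, -0.044, 0.0, 0.0]
contact_force: [-0.3, 0.8, -0.4]
finger_gap: 0.0399
grasp_force: 0.0
```

>>> {"op": "drive_tool", "data": {
  "deltas": [
    {"x": 0, "y": 0, "z": -0.2, "yaw": 0},
    {"x": 0, "y": 0, "z": -0.8, "yaw": 0},
    {"x": 0, "y": 0, "z": -1, "yaw": 0},
    {"x": 0, "y": 0, "z": -1, "yaw": 0},
    {"x": 0, "y": 0, "z": -0.6, "yaw": 0},
    {"x": 0, "y": 0, "z": 0, "yaw": 0},
    {"x": 0, "y": 0, "z": 0, "yaw": 0}
  ]
}}

```text
time_s: 9.98
ee_pos: [0.4084, -0.0098, 0.2934]
orientation: [0.999, -0.044, 0.001, 0.0]
contact_force: [0.2, -0.4, 0.2]
finger_gap: 0.0401
grasp_force: 0.0
```

```bash
python3 - <<'E'
from h import *
s=readout.state();im=snapshot("wrist");K,E=ext("wrist",s);need(s,.46,-.038,.29,-5)
c,sn=np.cos(np.radians(-5)),np.sin(np.radians(-5))
v=im[...,::-1].copy()
def D(x,y,z): return [.46+x*c-y*sn,-.038+x*sn+y*c,z]
P=[D(-.0805,.035,.2095),D(-.0805,.013,.2095),D(.0445,.035,.2095),D(.0445,.013,.2095),D(0,0,.264)]
P+=[D(.025*np.cos(a),.025*np.sin(a),.242) for a in np.arange(0,6.28,.5)]
for p in proj(K,E,P): cv2.circle(v,tuple(int(round(a)) for a in p),2,(0,0,255),1)
cv2.imwrite("pics/w5.png",cv2.resize(v,(768,576)))
E
```

```text
ee [ 0.4084 -0.0098  0.2934] head -5.0 q6 1.46 need units [2.15 0.94 0.14] yaw 0.0 t 9.98
```

View pics/w5.png

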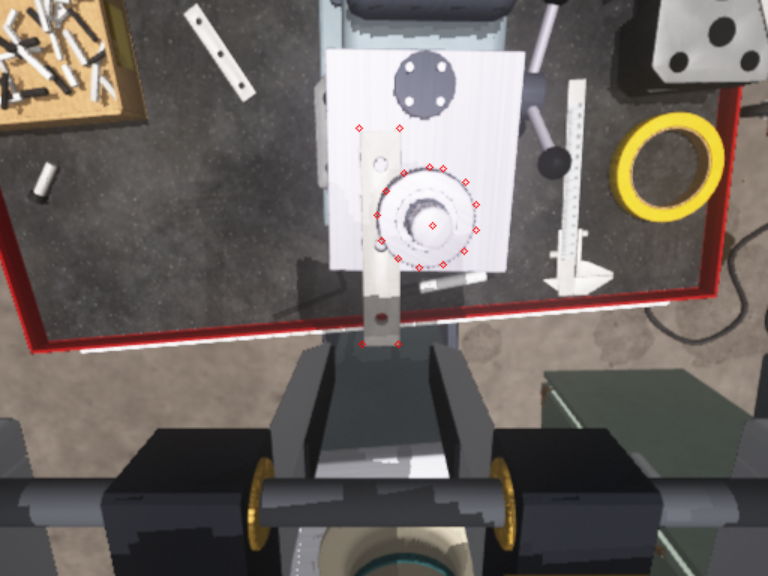

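The bar and nut outlines match the image: the bar is flat beside the rod and the nut circle is centred. Next I'll move over the rod and wind the wrist back.

>>> {"op": "drive_tool", "data": {
  "deltas": [
    {"x": 0.75, "y": 0.3, "z": -0.2, "yaw": 0},
    {"x": 0.75, "y": 0.34, "z": 0, "yaw": 0},
    {"x": 0.65, "y": 0.3, "z": 0, "yaw": 0},
    {"x": 0, "y": 0, "z": 0, "yaw": -1},
    {"x": 0, "y": 0, "z": 0, "yaw": -1},
    {"x": 0, "y": 0, "z": 0, "yaw": -1},
    {"x": 0, "y": 0, "z": 0, "yaw": -1},
    {"x": 0, "y": 0, "z": 0, "yaw": -1},
    {"x": 0, "y": 0, "z": 0, "yaw": -1},
    {"x": 0, "y": 0, "z": 0, "yaw": -1}
  ],
  "jaw": 70
}}

```text
time_s: 10.87
ee_pos: [0.4586, -0.0376, 0.296]
orientation: [0.965, 0.261, -0.002, -0.001]
contact_force: [-0.3, 0.0, 0.1]
finger_gap: 0.0701
grasp_force: 0.0
```

>>> {"op": "drive_tool", "data": {
  "deltas": [
    {"x": 0, "y": 0, "z": 0, "yaw": -1},
    {"x": 0, "y": 0, "z": 0, "yaw": -1},
    {"x": 0, "y": 0, "z": 0, "yaw": -1},
    {"x": 0, "y": 0, "z": 0, "yaw": -1},
    {"x": 0, "y": 0, "z": 0, "yaw": -1},
    {"x": 0, "y": 0, "z": 0, "yaw": -1},
    {"x": 0, "y": 0, "z": 0, "yaw": -1},
    {"x": 0, "y": 0, "z": 0, "yaw": -1},
    {"x": 0, "y": 0, "z": 0, "yaw": -1},
    {"x": 0, "y": 0, "z": 0, "yaw": -1}
  ]
}}

```text
time_s: 11.7
ee_pos: [0.4586, -0.0376, 0.2961]
orientation: [0.765, 0.644, -0.001, -0.001]
contact_force: [1.2, 1.1, 0.1]
finger_gap: 0.0697
grasp_force: 0.0
```

>>> {"op": "drive_tool", "data": {
  "deltas": [
    {"x": 0, "y": 0, "z": 0, "yaw": -1},
    {"x": 0, "y": 0, "z": 0, "yaw": -1},
    {"x": 0, "y": 0, "z": 0, "yaw": -1},
    {"x": 0, "y": 0, "z": 0, "yaw": -1},
    {"x": 0, "y": 0, "z": 0, "yaw": -1},
    {"x": 0, "y": 0, "z": 0, "yaw": -1},
    {"x": 0, "y": 0, "z": 0, "yaw": -1},
    {"x": 0, "y": 0, "z": 0, "yaw": -1},
    {"x": 0, "y": 0, "z": 0, "yaw": -1},
    {"x": 0, "y": 0, "z": 0, "yaw": -1}
  ]
}}

```text
time_s: 12.53
ee_pos: [0.4586, -0.0376, 0.2961]
orientation: [0.421, 0.907, -0.0, -0.002]
contact_force: [-0.1, -1.3, -0.2]
finger_gap: 0.0701
grasp_force: 0.0
```

>>> {"op": "drive_tool", "data": {
  "deltas": [
    {"x": 0, "y": 0, "z": 0, "yaw": -1},
    {"x": 0, "y": 0, "z": 0, "yaw": -1},
    {"x": 0, "y": 0, "z": 0, "yaw": -1},
    {"x": 0, "y": 0, "z": 0, "yaw": -1},
    {"x": 0, "y": 0, "z": 0, "yaw": -1},
    {"x": 0, "y": 0, "z": 0, "yaw": -1},
    {"x": 0, "y": 0, "z": 0, "yaw": -1},
    {"x": 0, "y": 0, "z": 0, "yaw": -1},
    {"x": 0, "y": 0, "z": 0, "yaw": -1},
    {"x": 0, "y": 0, "z": 0, "yaw": -1}
  ]
}}

```text
time_s: 13.37
ee_pos: [0.4586, -0.0376, 0.296]
orientation: [-0.002, 1.0, 0.0, -0.002]
contact_force: [0.2, -0.0, 0.3]
finger_gap: 0.0698
grasp_force: 0.0
```

>>> {"op": "drive_tool", "data": {
  "deltas": [
    {"x": 0, "y": 0, "z": 0, "yaw": -1},
    {"x": 0, "y": 0, "z": 0, "yaw": -1},
    {"x": 0, "y": 0, "z": 0, "yaw": -1},
    {"x": 0, "y": 0, "z": 0, "yaw": -1},
    {"x": 0, "y": 0, "z": 0, "yaw": -1},
    {"x": 0, "y": 0, "z": 0, "yaw": -1},
    {"x": 0, "y": 0, "z": 0, "yaw": -1},
    {"x": 0, "y": 0, "z": 0, "yaw": 0},
    {"x": 0, "y": 0, "z": 0, "yaw": 0}
  ]
}}

```text
time_s: 14.12
ee_pos: [0.4589, -0.0376, 0.2966]
orientation: [-0.3, 0.954, 0.001, -0.001]
contact_force: [-0.4, -0.1, -0.7]
finger_gap: 0.0699
grasp_force: 0.0
```

```bash
python3 - <<'E'
from h import *
s=readout.state();im=snapshot("wrist");K,E=ext("wrist",s);need(s,.46,-.038,.22)
v=im[...,::-1].copy()
def D(x,y,z): return [.46+x,-.038+y,z]
P=[D(0,0,.264)]+[D(.025*np.cos(a),.025*np.sin(a),.242) for a in np.arange(0,6.28,.4)]
for p in proj(K,E,P): cv2.circle(v,tuple(int(round(a)) for a in p),2,(0,0,255),1)
print(proj(K,E,P[:1]),proj(K,E,[s["ee_pos"]]));cv2.imwrite("pics/w6.png",cv2.resize(v,(768,576)))
E
```

```text
ee [ 0.4589 -0.0376  0.2966] head -145.13 q6 -2.41 need units [-0.03 -0.04  3.06] yaw None t 14.12
[[252.86442877 225.66872677]] [[254.25745933 243.48616536]]
```

View pics/w6.png

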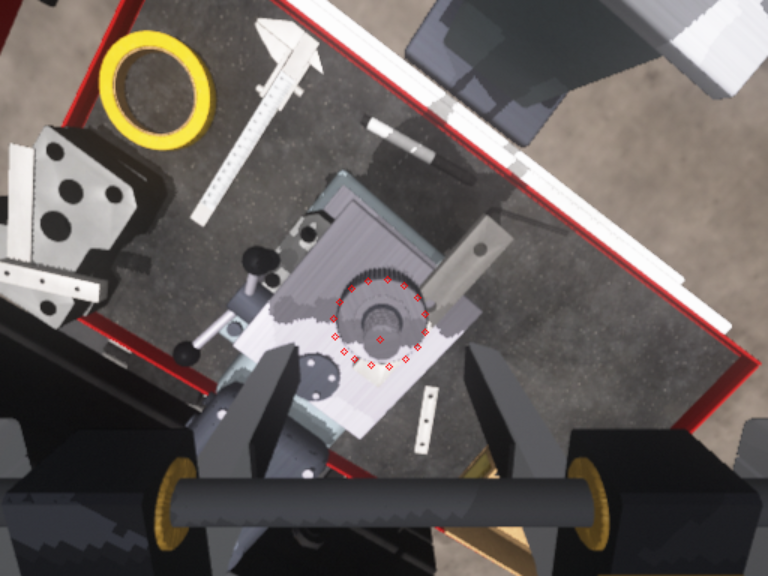

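The nut and rod top (around (380,340)) line up with the projected marks between the fingers, so I'll descend and grip the nut.

>>> {"op": "drive_tool", "data": {
  "deltas": [
    {"x": -0.03, "y": -0.04, "z": 1, "yaw": 0},
    {"x": 0, "y": 0, "z": 1, "yaw": 0},
    {"x": 0, "y": 0, "z": 0.7, "yaw": 0},
    {"x": 0, "y": 0, "z": 0.36, "yaw": 0},
    {"x": 0, "y": 0, "z": 0, "yaw": 0},
    {"x": 0, "y": 0, "z": 0, "yaw": 0},
    {"x": 0, "y": 0, "z": 0, "yaw": 0}
  ]
}}

```text
time_s: 14.75
ee_pos: [0.4617, -0.0384, 0.2225]
orientation: [-0.301, 0.954, -0.001, 0.001]
contact_force: [1.1, 0.4, -0.2]
finger_gap: 0.07
grasp_force: 0.0
```

>>> {"op": "drive_tool", "data": {
  "deltas": [
    {"x": 0, "y": 0, "z": 0, "yaw": 0},
    {"x": 0, "y": 0, "z": 0, "yaw": 0},
    {"x": 0, "y": 0, "z": 0, "yaw": 0},
    {"x": 0, "y": 0, "z": 0, "yaw": 0},
    {"x": 0, "y": 0, "z": 0, "yaw": 0},
    {"x": 0, "y": 0, "z": 0, "yaw": 0},
    {"x": 0, "y": 0, "z": 0, "yaw": 0}
  ],
  "jaw": 45,
  "force": 8
}}

```text
time_s: 15.33
ee_pos: [0.4602, -0.0368, 0.222]
orientation: [-0.301, 0.954, 0.001, 0.0]
contact_force: [-3.7, 4.6, 5.1]
finger_gap: 0.0493
grasp_force: 8.0
```

```bash
python3 - <<'E'
from h import *
s=readout.state();need(s,.46,-.038,.22);print(s["contact_force"].round(2),s["ft_torque"].round(4),s["finger_gap"],s["grasp_force"])
E
```

```text
ee [ 0.4602 -0.0368  0.222 ] head -145.0 q6 -2.41 need units [ 0.03 -0.04  0.08] yaw None t 15.33
[-3.74  4.6   5.13] [ 1.1249  0.4762 -0.0471] 0.049307533514464506 8.000783622264862
```

>>> {"op": "drive_tool", "data": {
  "deltas": [
    {"x": 0, "y": 0.08, "z": 0, "yaw": 0},
    {"x": 0, "y": 0, "z": 0, "yaw": 0},
    {"x": 0, "y": 0, "z": 0, "yaw": 0}
  ]
}}

```text
time_s: 15.58
ee_pos: [0.4601, -0.0367, 0.222]
orientation: [-0.301, 0.954, -0.001, 0.001]
contact_force: [-1.0, 1.3, 4.8]
finger_gap: 0.049
grasp_force: 8.0
```

>>> {"op": "drive_tool", "data": {
  "deltas": [
    {"x": 0, "y": 0, "z": 0.0067, "yaw": 1},
    {"x": 0, "y": 0, "z": 0.0067, "yaw": 1},
    {"x": 0, "y": 0, "z": 0.0067, "yaw": 1},
    {"x": 0, "y": 0, "z": 0.0067, "yaw": 1}
  ]
}}

```text
time_s: 15.92
ee_pos: [0.4601, -0.0367, 0.2213]
orientation: [-0.128, 0.992, -0.0, 0.001]
contact_force: [-0.9, 1.4, 4.8]
finger_gap: 0.049
grasp_force: 8.0
```

```bash
cat > st.py <<'E'
from h import *
s=readout.state();M=tool(s);h=np.degrees(np.arctan2(M[1,0],M[0,0]))
print("t",round(s["time_s"],2),"head",round(h,2),"q6deg",round(np.degrees(s["qpos"][5]),1),"ee",s["ee_pos"].round(4),"Ftool",(M.T@s["contact_force"]).round(2),"Mw",s["ft_torque"].round(4),"tau6",s["tau"][5].round(4),"gap",round(s["finger_gap"],4),"g",s["grasp_force"].round(1))
E
python3 st.py
```

```text
Traceback (most recent call last):
  File "st.py", line 3, in <module>
    print("t",round(s["time_s"],2),"head",round(h,2),"q6deg",round(np.degrees(s["qpos"][5]),1),"ee",s["ee_pos"].round(4),"Ftool",(M.T@s["contact_force"]).round(2),"Mw",s["ft_torque"].round(4),"tau6",s["tau"][5].round(4),"gap",round(s["finger_gap"],4),"g",s["grasp_force"].round(1))
                                                                                                                                                                                                                                                               ^^^^^^^^^^^^^^^^^^^^^^
AttributeError: 'float' object has no attribute 'round'
```

```bash
sed -i 's/s\["grasp_force"\].round(1)/round(float(s["grasp_force"]),1)/' st.py; python3 st.py
```

```text
t 15.92 head -165.24 q6deg -118.0 ee [ 0.4601 -0.0367  0.2213] Ftool [ 0.53  1.63 -4.79] Mw [0.5085 0.0485 0.0083] tau6 -0.8437 gap 0.049 g 8.0
```

>>> {"op": "drive_tool", "data": {
  "deltas": [
    {"x": 0, "y": 0, "z": 0.0067, "yaw": 1},
    {"x": 0, "y": 0, "z": 0.0067, "yaw": 1},
    {"x": 0, "y": 0, "z": 0.0067, "yaw": 1},
    {"x": 0, "y": 0, "z": 0.0067, "yaw": 1}
  ]
}}

```text
time_s: 16.25
ee_pos: [0.4601, -0.0367, 0.2206]
orientation: [0.046, 0.999, -0.0, 0.001]
contact_force: [-2.2, 0.6, 5.7]
finger_gap: 0.0487
grasp_force: 8.0
```

```bash
python3 st.py
```

```text
t 16.25 head 174.76 q6deg -98.0 ee [ 0.4601 -0.0367  0.2206] Ftool [ 2.22  0.45 -5.72] Mw [ 0.4681  0.0267 -0.0069] tau6 -0.8434 gap 0.0487 g 8.0
```

>>> {"op": "drive_tool", "data": {
  "deltas": [
    {"x": 0, "y": 0, "z": 0.0067, "yaw": 1},
    {"x": 0, "y": 0, "z": 0.0067, "yaw": 1},
    {"x": 0, "y": 0, "z": 0.0067, "yaw": 1},
    {"x": 0, "y": 0, "z": 0.0067, "yaw": 1}
  ]
}}

```text
time_s: 16.58
ee_pos: [0.4602, -0.0367, 0.22]
orientation: [0.218, 0.976, -0.0, 0.001]
contact_force: [-0.1, 1.9, 4.9]
finger_gap: 0.0485
grasp_force: 8.0
```

```bash
python3 st.py
```

```text
t 16.58 head 154.76 q6deg -78.0 ee [ 0.4602 -0.0367  0.22  ] Ftool [ 0.88  1.64 -4.87] Mw [ 0.4332 -0.0461  0.0716] tau6 -0.8433 gap 0.0485 g 8.0
```

>>> {"op": "drive_tool", "data": {
  "deltas": [
    {"x": 0, "y": 0, "z": 0.0067, "yaw": 1},
    {"x": 0, "y": 0, "z": 0.0067, "yaw": 1},
    {"x": 0, "y": 0, "z": 0.0067, "yaw": 1},
    {"x": 0, "y": 0, "z": 0.0067, "yaw": 1}
  ]
}}

```text
time_s: 16.92
ee_pos: [0.4602, -0.0367, 0.2193]
orientation: [0.385, 0.923, 0.0, 0.001]
contact_force: [0.0, 1.7, 5.1]
finger_gap: 0.0489
grasp_force: 8.0
```

```bash
python3 st.py; python3 -c "
from h import *
cv2.imwrite('pics/s7.png',snapshot('scene')[...,::-1][150:225,215:315])"
```

```text
t 16.92 head 134.76 q6deg -58.0 ee [ 0.4602 -0.0367  0.2193] Ftool [ 1.15  1.22 -5.14] Mw [ 0.3878 -0.0149  0.0275] tau6 -0.843 gap 0.0489 g 8.0
```

>>> {"op": "drive_tool", "data": {
  "deltas": [
    {"x": 0, "y": 0.03, "z": -0.06, "yaw": 0},
    {"x": 0, "y": 0, "z": 0, "yaw": 0},
    {"x": 0, "y": 0, "z": 0, "yaw": 0}
  ],
  "force": 4
}}

```text
time_s: 17.22
ee_pos: [0.4601, -0.0366, 0.2197]
orientation: [0.382, 0.924, -0.001, -0.0]
contact_force: [0.3, -0.6, -2.0]
finger_gap: 0.049
grasp_force: 4.0
```

```bash
python3 st.py
```

```text
t 17.22 head 135.04 q6deg -58.2 ee [ 0.4601 -0.0366  0.2197] Ftool [-0.61 -0.25  2.01] Mw [-0.1923 -0.1281 -0.0235] tau6 -0.0202 gap 0.049 g 4.0
```

>>> {"op": "drive_tool", "data": {
  "deltas": [
    {"x": 0, "y": 0, "z": 0.0067, "yaw": 1},
    {"x": 0, "y": 0, "z": 0.0067, "yaw": 1},
    {"x": 0, "y": 0, "z": 0.0067, "yaw": 1},
    {"x": 0, "y": 0, "z": 0.0067, "yaw": 1}
  ]
}}

```text
time_s: 17.55
ee_pos: [0.4601, -0.0366, 0.219]
orientation: [0.539, 0.842, -0.001, -0.0]
contact_force: [0.1, -0.3, -3.0]
finger_gap: 0.0489
grasp_force: 4.0
```

```bash
python3 st.py
```

```text
t 17.55 head 114.79 q6deg -37.9 ee [ 0.4601 -0.0366  0.219 ] Ftool [-0.27 -0.03  3.02] Mw [-0.1898 -0.1452  0.0819] tau6 -0.8284 gap 0.0489 g 4.0
```

>>> {"op": "drive_tool", "data": {
  "deltas": [
    {"x": 0, "y": 0, "z": 0.0067, "yaw": 1},
    {"x": 0, "y": 0, "z": 0.0067, "yaw": 1},
    {"x": 0, "y": 0, "z": 0.0067, "yaw": 1},
    {"x": 0, "y": 0, "z": 0.0067, "yaw": 1}
  ]
}}

```text
time_s: 17.88
ee_pos: [0.4601, -0.0366, 0.2184]
orientation: [0.677, 0.736, -0.001, 0.0]
contact_force: [-0.1, 0.0, -2.0]
finger_gap: 0.0493
grasp_force: 4.0
```

```bash
python3 st.py
```

```text
t 17.88 head 94.79 q6deg -17.9 ee [ 0.4601 -0.0366  0.2184] Ftool [ 0.02 -0.13  2.  ] Mw [-0.1758 -0.1839  0.0539] tau6 -0.8281 gap 0.0493 g 4.0
```

>>> {"op": "drive_tool", "data": {
  "deltas": [
    {"x": 0, "y": 0, "z": 0.0033, "yaw": 0.5},
    {"x": 0, "y": 0, "z": 0.0033, "yaw": 0.5},
    {"x": 0, "y": 0, "z": 0.0033, "yaw": 0.5},
    {"x": 0, "y": 0, "z": 0.0033, "yaw": 0.5}
  ]
}}

```text
time_s: 18.22
ee_pos: [0.4602, -0.0366, 0.218]
orientation: [0.738, 0.675, -0.001, 0.0]
contact_force: [0.8, -1.1, -2.5]
finger_gap: 0.0492
grasp_force: 4.0
```

```bash
python3 st.py
```

```text
t 18.22 head 84.91 q6deg -8.0 ee [ 0.4602 -0.0366  0.218 ] Ftool [-0.97  0.89  2.51] Mw [-0.2442 -0.1104  0.0233] tau6 -0.3979 gap 0.0492 g 4.0
```

>>> {"op": "drive_tool", "data": {
  "deltas": [
    {"x": 0, "y": 0, "z": 0.0033, "yaw": 0.5},
    {"x": 0, "y": 0, "z": 0.0033, "yaw": 0.5},
    {"x": 0, "y": 0, "z": 0.0033, "yaw": 0.5},
    {"x": 0, "y": 0, "z": 0.0033, "yaw": 0.5}
  ]
}}

```text
time_s: 18.55
ee_pos: [0.4602, -0.0366, 0.2177]
orientation: [0.794, 0.608, -0.001, 0.0]
contact_force: [0.3, -0.8, -3.1]
finger_gap: 0.0488
grasp_force: 4.0
```

```bash
python3 st.py
```

```text
t 18.55 head 74.91 q6deg 2.0 ee [ 0.4602 -0.0366  0.2177] Ftool [-0.68  0.5   3.06] Mw [-0.2009 -0.1252  0.0575] tau6 -0.3979 gap 0.0488 g 4.0
```

>>> {"op": "drive_tool", "data": {
  "deltas": [
    {"x": 0, "y": 0, "z": 0, "yaw": 0},
    {"x": 0, "y": 0, "z": 0, "yaw": 0}
  ]
}}

```text
time_s: 18.72
ee_pos: [0.4601, -0.0366, 0.2177]
orientation: [0.793, 0.609, -0.001, 0.0]
contact_force: [1.1, -2.5, -5.4]
finger_gap: 0.0492
grasp_force: 4.0
```

```bash
python3 st.py
```

```text
t 18.72 head 75.08 q6deg 1.8 ee [ 0.4601 -0.0366  0.2177] Ftool [-2.09  1.73  5.4 ] Mw [-0.361  -0.2006 -0.0016] tau6 0.0144 gap 0.0492 g 4.0
```

>>> {"op": "drive_tool", "data": {
  "deltas": [
    {"x": 0, "y": 0, "z": 0.0033, "yaw": 0.5},
    {"x": 0, "y": 0, "z": 0.0033, "yaw": 0.5},
    {"x": 0, "y": 0, "z": 0.0033, "yaw": 0.5}
  ]
}}

```text
time_s: 18.97
ee_pos: [0.4602, -0.0365, 0.2175]
orientation: [0.832, 0.555, -0.0, 0.0]
contact_force: [1.5, -1.6, -5.4]
finger_gap: 0.0487
grasp_force: 4.0
```

```bash
python3 st.py
```

```text
t 18.97 head 67.46 q6deg 9.4 ee [ 0.4602 -0.0365  0.2175] Ftool [-0.91  1.96  5.42] Mw [-0.2915 -0.2403  0.0413] tau6 -0.395 gap 0.0487 g 4.0
```

>>> {"op": "drive_tool", "data": {
  "deltas": [
    {"x": 0, "y": 0, "z": 0.0033, "yaw": 0.5},
    {"x": 0, "y": 0, "z": 0.0033, "yaw": 0.5},
    {"x": 0, "y": 0, "z": 0.0033, "yaw": 0.5}
  ]
}}

```text
time_s: 19.22
ee_pos: [0.4602, -0.0366, 0.2172]
orientation: [0.866, 0.5, -0.0, 0.0]
contact_force: [0.2, -2.5, -4.5]
finger_gap: 0.049
grasp_force: 4.0
```

```bash
python3 st.py
```

```text
t 19.22 head 59.96 q6deg 16.9 ee [ 0.4602 -0.0366  0.2172] Ftool [-2.05  1.4   4.51] Mw [-0.3479 -0.1611  0.0628] tau6 -0.3492 gap 0.049 g 4.0
```

>>> {"op": "drive_tool", "data": {
  "deltas": [
    {"x": 0, "y": 0, "z": 0.0033, "yaw": 0.5},
    {"x": 0, "y": 0, "z": 0.0033, "yaw": 0.5},
    {"x": 0, "y": 0, "z": 0.0033, "yaw": 0.5}
  ]
}}

```text
time_s: 19.47
ee_pos: [0.4607, -0.036, 0.2175]
orientation: [0.897, 0.442, 0.0, 0.0]
contact_force: [0.4, 0.3, -0.8]
finger_gap: 0.049
grasp_force: 4.0
```

```bash
python3 st.py
```

```text
t 19.47 head 52.47 q6deg 24.4 ee [ 0.4607 -0.036   0.2175] Ftool [0.49 0.14 0.82] Mw [-0.     -0.2017  0.1059] tau6 -0.2943 gap 0.049 g 4.0
```

>>> {"op": "drive_tool", "data": {
  "deltas": [
    {"x": 0, "y": 0, "z": 0, "yaw": 0},
    {"x": 0, "y": 0, "z": 0, "yaw": 0},
    {"x": 0, "y": 0, "z": 0, "yaw": 0}
  ]
}}

```text
time_s: 19.72
ee_pos: [0.4607, -0.036, 0.2176]
orientation: [0.897, 0.443, 0.001, 0.0]
contact_force: [2.3, -0.5, -2.8]
finger_gap: 0.0487
grasp_force: 4.0
```

```bash
python3 st.py; python3 - <<'E'
from h import *
for n in("wrist","scene"): cv2.imwrite(f"pics/{n}8.png",snapshot(n)[...,::-1])
a=cv2.imread("pics/wrist8.png");b=cv2.imread("pics/scene8.png")[140:240,200:325]
cv2.imwrite("pics/v8.png",np.hstack([cv2.resize(a,(400,300)),cv2.resize(b,(375,300),interpolation=cv2.INTER_CUBIC)]))
E
```

```text
t 19.72 head 52.57 q6deg 24.3 ee [ 0.4607 -0.036   0.2176] Ftool [1.03 2.15 2.84] Mw [ 0.0121 -0.3676 -0.0506] tau6 -0.058 gap 0.0487 g 4.0
```

View pics/v8.png

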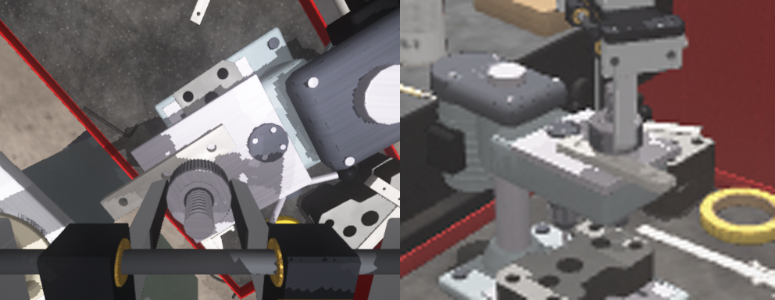

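The fingers are on the nut, with the bar flat under it on the ledge. The moment rose by about 0.1 N m at constant speed, so the nut bears on the bar with the fingers now slipping. One small forward nudge will confirm it.

>>> {"op": "drive_tool", "data": {
  "deltas": [
    {"x": 0, "y": 0, "z": 0, "yaw": 0.5},
    {"x": 0, "y": 0, "z": 0, "yaw": 0.5}
  ]
}}

```text
time_s: 19.98
ee_pos: [0.4607, -0.0361, 0.2178]
orientation: [0.915, 0.402, 0.0, 0.0]
contact_force: [2.3, -0.5, -1.7]
finger_gap: 0.0486
grasp_force: 4.0
```

```bash
python3 st.py
```

```text
t 19.98 head 47.45 q6deg 29.4 ee [ 0.4607 -0.0361  0.2178] Ftool [1.14 2.04 1.65] Mw [-0.0632 -0.4132  0.0993] tau6 -0.3177 gap 0.0486 g 4.0
```

>>> {"op": "drive_tool", "data": {
  "deltas": [
    {"x": 0, "y": 0, "z": 0, "yaw": 0},
    {"x": 0, "y": 0, "z": 0, "yaw": 0}
  ]
}}

```text
time_s: 20.15
ee_pos: [0.4607, -0.0361, 0.2178]
orientation: [0.915, 0.403, 0.001, 0.0]
contact_force: [2.4, -0.4, -0.7]
finger_gap: 0.0492
grasp_force: 4.0
```

```bash
python3 st.py
```

```text
t 20.15 head 47.58 q6deg 29.3 ee [ 0.4607 -0.0361  0.2178] Ftool [1.35 2.04 0.74] Mw [-0.0513 -0.4877 -0.0781] tau6 -0.0425 gap 0.0492 g 4.0
```

>>> {"op": "drive_tool", "data": {
  "deltas": [
    {"x": 0, "y": 0, "z": 0, "yaw": 0},
    {"x": 0, "y": 0, "z": 0, "yaw": 0},
    {"x": 0, "y": 0, "z": -0.0033, "yaw": -0.5},
    {"x": 0, "y": 0, "z": -0.0033, "yaw": -0.5},
    {"x": 0, "y": 0, "z": -0.0033, "yaw": -0.5},
    {"x": 0, "y": 0, "z": -0.0033, "yaw": -0.5},
    {"x": 0, "y": 0, "z": 0, "yaw": 0},
    {"x": 0, "y": 0, "z": 0, "yaw": 0}
  ],
  "force": 8
}}

```text
time_s: 20.82
ee_pos: [0.4606, -0.036, 0.2181]
orientation: [0.877, 0.481, 0.0, 0.0]
contact_force: [3.1, 0.6, -0.9]
finger_gap: 0.0493
grasp_force: 8.0
```

```bash
python3 st.py
```

```text
t 20.82 head 57.47 q6deg 19.4 ee [ 0.4606 -0.036   0.2181] Ftool [2.16 2.25 0.95] Mw [-0.0563 -0.6318  0.0759] tau6 -0.0136 gap 0.0493 g 8.0
```

>>> {"op": "drive_tool", "data": {
  "deltas": [
    {"x": 0, "y": 0, "z": 0, "yaw": 0},
    {"x": 0, "y": 0, "z": 0, "yaw": 0},
    {"x": 0, "y": 0, "z": 0, "yaw": 0},
    {"x": 0, "y": 0, "z": 0, "yaw": 0},
    {"x": 0, "y": 0, "z": 0, "yaw": 0}
  ],
  "jaw": 72
}}

```text
time_s: 21.23
ee_pos: [0.4597, -0.036, 0.2178]
orientation: [0.877, 0.481, -0.0, -0.0]
contact_force: [-0.7, 0.6, -0.3]
finger_gap: 0.0721
grasp_force: 0.0
```

>>> {"op": "drive_tool", "data": {
  "deltas": [
    {"x": 0, "y": 0, "z": -0.5, "yaw": 0},
    {"x": 0, "y": 0, "z": -1, "yaw": 0},
    {"x": 0, "y": 0, "z": -1, "yaw": 0},
    {"x": 0, "y": 0, "z": -0.6, "yaw": 0},
    {"x": 0, "y": 0, "z": 0, "yaw": 1},
    {"x": 0, "y": 0, "z": 0, "yaw": 1},
    {"x": 0, "y": 0, "z": 0, "yaw": 1},
    {"x": 0, "y": 0, "z": 0, "yaw": 1},
    {"x": 0, "y": 0, "z": 0, "yaw": 1},
    {"x": 0, "y": 0, "z": 0, "yaw": 1}
  ]
}}

```text
time_s: 22.07
ee_pos: [0.4599, -0.036, 0.2953]
orientation: [0.972, 0.236, -0.0, -0.0]
contact_force: [0.1, -0.6, 0.3]
finger_gap: 0.072
grasp_force: 0.0
```

>>> {"op": "drive_tool", "data": {
  "deltas": [
    {"x": 0, "y": 0, "z": 0, "yaw": 1},
    {"x": 0, "y": 0, "z": 0, "yaw": 1},
    {"x": 0, "y": 0, "z": 0, "yaw": 1},
    {"x": 0, "y": 0, "z": 0, "yaw": 1},
    {"x": 0, "y": 0, "z": 0, "yaw": 1},
    {"x": 0, "y": 0, "z": 0, "yaw": 1},
    {"x": 0, "y": 0, "z": 0, "yaw": 0},
    {"x": 0, "y": 0, "z": 0, "yaw": 0}
  ],
  "jaw": 44
}}

```text
time_s: 22.73
ee_pos: [0.46, -0.036, 0.2953]
orientation: [1.0, -0.021, -0.0, 0.0]
contact_force: [0.8, 0.8, -0.2]
finger_gap: 0.0441
grasp_force: 0.0
```

```bash
python3 - <<'E'
from h import *
s=readout.state();c,sn=np.cos(np.radians(-5)),np.sin(np.radians(-5))
x,y=-.0535,.024
need(s,.46+x*c-y*sn,-.038+x*sn+y*c,.2875,-5)
E
```

```text
ee [ 0.46   -0.036   0.2953] head -2.37 q6 1.38 need units [-2.09 -0.98  0.31] yaw 0.53 t 22.73
```

>>> {"op": "drive_tool", "data": {
  "deltas": [
    {"x": -0.7, "y": -0.33, "z": 0, "yaw": 0},
    {"x": -0.7, "y": -0.33, "z": 0, "yaw": 0},
    {"x": -0.69, "y": -0.32, "z": 0, "yaw": 0},
    {"x": 0, "y": 0, "z": 0, "yaw": 0.53},
    {"x": 0, "y": 0, "z": 0, "yaw": 0},
    {"x": 0, "y": 0, "z": 0, "yaw": 0}
  ]
}}

```text
time_s: 23.23
ee_pos: [0.4091, -0.0093, 0.2955]
orientation: [0.999, -0.044, 0.0, 0.0]
contact_force: [0.5, -1.0, 0.8]
finger_gap: 0.0444
grasp_force: 0.0
```

```bash
python3 - <<'E'
from h import *
s=readout.state();im=snapshot("wrist");K,E=ext("wrist",s)
c,sn=np.cos(np.radians(-5)),np.sin(np.radians(-5))
x,y=-.0535,.024
need(s,.46+x*c-y*sn,-.038+x*sn+y*c,.203,-5)
def D(x,y,z): return [.46+x*c-y*sn,-.038+x*sn+y*c,z]
v=im[...,::-1].copy()
P=[D(-.0805,.035,.2095),D(-.0805,.013,.2095),D(.0445,.035,.2095),D(.0445,.013,.2095)]+[D(.025*np.cos(a),.025*np.sin(a),.2355) for a in np.arange(0,6.28,.5)]
for p in proj(K,E,P): cv2.circle(v,tuple(int(round(a)) for a in p),2,(0,0,255),1)
cv2.imwrite("pics/w9.png",cv2.resize(v,(768,576)))
E
```

```text
ee [ 0.4091 -0.0093  0.2955] head -5.01 q6 1.47 need units [-0.02  0.01  3.7 ] yaw -0.0 t 23.23
```

View pics/w9.png

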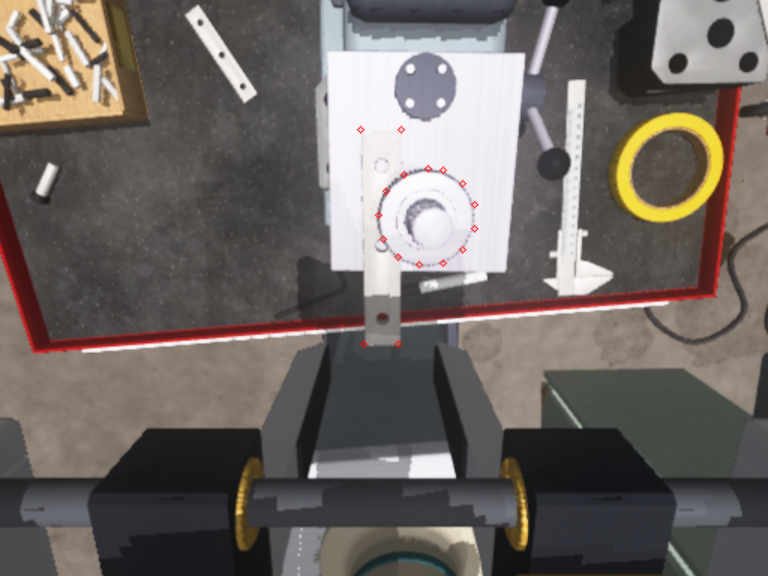

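The bar and nut are unmoved, and their outlines still match the marks. Now I'll grip the overhanging end and draw the bar straight sideways, away from the rod.

>>> {"op": "drive_tool", "data": {
  "deltas": [
    {"x": -0.02, "y": 0, "z": 1, "yaw": 0},
    {"x": 0, "y": 0, "z": 1, "yaw": 0},
    {"x": 0, "y": 0, "z": 0.9, "yaw": 0},
    {"x": 0, "y": 0, "z": 0.5, "yaw": 0},
    {"x": 0, "y": 0, "z": 0.29, "yaw": 0},
    {"x": 0, "y": 0, "z": 0, "yaw": 0},
    {"x": 0, "y": 0, "z": 0, "yaw": 0},
    {"x": 0, "y": 0, "z": 0, "yaw": 0},
    {"x": 0, "y": 0, "z": 0, "yaw": 0}
  ]
}}

```text
time_s: 24.03
ee_pos: [0.4095, -0.0094, 0.2041]
orientation: [0.999, -0.045, 0.001, 0.0]
contact_force: [-0.2, -0.6, 0.1]
finger_gap: 0.044
grasp_force: 0.0
```

>>> {"op": "drive_tool", "data": {
  "deltas": [
    {"x": 0, "y": 0, "z": 0, "yaw": 0},
    {"x": 0, "y": 0, "z": 0, "yaw": 0},
    {"x": 0, "y": 0, "z": 0, "yaw": 0},
    {"x": 0, "y": 0, "z": 0, "yaw": 0},
    {"x": 0, "y": 0, "z": 0, "yaw": 0},
    {"x": 0, "y": 0, "z": 0, "yaw": 0}
  ],
  "jaw": 10,
  "force": 50
}}

```text
time_s: 24.53
ee_pos: [0.4087, -0.0093, 0.2033]
orientation: [0.999, -0.045, 0.0, 0.0]
contact_force: [-0.2, -0.1, 1.3]
finger_gap: 0.0208
grasp_force: 50.0
```

```bash
python3 st.py
```

```text
t 24.53 head -5.14 q6deg 84.1 ee [ 0.4087 -0.0093  0.2033] Ftool [-0.15  0.1  -1.33] Mw [ 0.0146 -0.0004 -0.052 ] tau6 -0.0029 gap 0.0208 g 50.0
```

>>> {"op": "drive_tool", "data": {
  "deltas": [
    {"x": 0, "y": -0.1, "z": 0, "yaw": 0},
    {"x": 0, "y": -0.2, "z": 0, "yaw": 0},
    {"x": 0, "y": -0.2, "z": 0, "yaw": 0},
    {"x": 0, "y": -0.2, "z": 0, "yaw": 0},
    {"x": 0, "y": -0.2, "z": 0, "yaw": 0},
    {"x": 0, "y": -0.2, "z": 0, "yaw": 0},
    {"x": 0, "y": 0, "z": 0, "yaw": 0}
  ]
}}

```text
time_s: 25.12
ee_pos: [0.4112, 0.0195, 0.2032]
orientation: [0.999, -0.044, 0.0, -0.001]
contact_force: [-0.4, 0.1, 3.4]
finger_gap: 0.0217
grasp_force: 50.0
```

>>> {"op": "drive_tool", "data": {
  "deltas": [
    {"x": 0, "y": -0.2, "z": -0.1, "yaw": 0},
    {"x": 0, "y": -0.5, "z": -0.2, "yaw": 0},
    {"x": 0, "y": -1, "z": -0.3, "yaw": 0},
    {"x": 0, "y": -1, "z": 0, "yaw": 0},
    {"x": 0, "y": -1, "z": 0, "yaw": 0},
    {"x": 0, "y": -1, "z": 0, "yaw": 0},
    {"x": 0, "y": -1, "z": 0, "yaw": 0},
    {"x": 0, "y": -1, "z": 0, "yaw": -0.6},
    {"x": 0, "y": 0, "z": 0, "yaw": 0},
    {"x": 0, "y": 0, "z": 0, "yaw": 0}
  ]
}}

```text
time_s: 25.95
ee_pos: [0.4251, 0.1861, 0.2172]
orientation: [1.0, -0.018, -0.001, 0.0]
contact_force: [0.9, 0.5, -2.6]
finger_gap: 0.0213
grasp_force: 50.0
```

```bash
python3 st.py; python3 -c "
from h import *
need(readout.state(),.405,.19,.0035,-1.5)"
```

```text
t 25.95 head -2.02 q6deg 107.0 ee [0.4251 0.1861 0.2172] Ftool [ 0.9  -0.51  2.55] Mw [ 0.0075  0.0599 -0.0313] tau6 -0.0039 gap 0.0213 g 50.0
ee [0.4251 0.1861 0.2172] head -2.02 q6 1.87 need units [-0.79 -0.13  8.55] yaw -0.1 t 25.95
```

>>> {"op": "drive_tool", "data": {
  "deltas": [
    {"x": -0.4, "y": -0.1, "z": 1, "yaw": -0.1},
    {"x": -0.4, "y": 0, "z": 1, "yaw": 0},
    {"x": 0, "y": 0, "z": 1, "yaw": 0},
    {"x": 0, "y": 0, "z": 1, "yaw": 0},
    {"x": 0, "y": 0, "z": 1, "yaw": 0},
    {"x": 0, "y": 0, "z": 1, "yaw": 0},
    {"x": 0, "y": 0, "z": 1, "yaw": 0},
    {"x": 0, "y": 0, "z": 0.8, "yaw": 0},
    {"x": 0, "y": 0, "z": 0.4, "yaw": 0},
    {"x": 0, "y": 0, "z": 0.2, "yaw": 0}
  ]
}}

```text
time_s: 26.78
ee_pos: [0.4042, 0.1867, 0.0063]
orientation: [1.0, -0.015, -0.002, 0.001]
contact_force: [-0.2, 0.1, -2.8]
finger_gap: 0.0212
grasp_force: 50.0
```

>>> {"op": "drive_tool", "data": {
  "deltas": [
    {"x": 0, "y": 0, "z": 0, "yaw": 0},
    {"x": 0, "y": 0, "z": 0, "yaw": 0},
    {"x": 0, "y": 0, "z": 0, "yaw": 0}
  ]
}}

```text
time_s: 27.03
ee_pos: [0.4069, 0.1881, 0.0089]
orientation: [1.0, -0.015, 0.001, -0.0]
contact_force: [0.5, -0.9, -1.8]
finger_gap: 0.0208
grasp_force: 50.0
```

```bash
python3 st.py
```

```text
t 27.03 head -1.68 q6deg 107.6 ee [0.4069 0.1881 0.0089] Ftool [0.51 0.93 1.84] Mw [0.0401 0.0821 0.0514] tau6 0.0007 gap 0.0208 g 50.0
```

>>> {"op": "drive_tool", "data": {
  "deltas": [
    {"x": 0, "y": 0, "z": 0.12, "yaw": 0},
    {"x": 0, "y": 0, "z": 0.06, "yaw": 0},
    {"x": 0, "y": 0, "z": 0, "yaw": 0},
    {"x": 0, "y": 0, "z": 0, "yaw": 0},
    {"x": 0, "y": 0, "z": 0, "yaw": 0},
    {"x": 0, "y": 0, "z": 0, "yaw": 0}
  ]
}}

```text
time_s: 27.53
ee_pos: [0.4063, 0.1882, 0.0038]
orientation: [1.0, -0.014, 0.0, -0.0]
contact_force: [0.2, 0.4, -2.0]
finger_gap: 0.0212
grasp_force: 50.0
```

>>> {"op": "drive_tool", "data": {
  "deltas": [
    {"x": 0, "y": 0, "z": 0.04, "yaw": 0},
    {"x": 0, "y": 0, "z": 0, "yaw": 0},
    {"x": 0, "y": 0, "z": 0, "yaw": 0},
    {"x": 0, "y": 0, "z": 0, "yaw": 0}
  ]
}}

```text
time_s: 27.87
ee_pos: [0.4064, 0.1882, 0.0033]
orientation: [1.0, -0.014, 0.0, -0.0]
contact_force: [-1.5, 0.4, 6.0]
finger_gap: 0.0213
grasp_force: 50.0
```

Contact with the chest top; I'll release, back up and check with one last picture.

>>> {"op": "drive_tool", "data": {
  "deltas": [
    {"x": 0, "y": 0, "z": 0, "yaw": 0},
    {"x": 0, "y": 0, "z": 0, "yaw": 0},
    {"x": 0, "y": 0, "z": 0, "yaw": 0},
    {"x": 0, "y": 0, "z": 0, "yaw": 0},
    {"x": 0, "y": 0, "z": 0, "yaw": 0},
    {"x": 0, "y": 0, "z": 0, "yaw": 0}
  ],
  "jaw": 44
}}

```text
time_s: 28.37
ee_pos: [0.4061, 0.1881, 0.0025]
orientation: [1.0, -0.014, -0.0, 0.0]
contact_force: [0.0, -0.2, 0.3]
finger_gap: 0.0442
grasp_force: 0.0
```

>>> {"op": "drive_tool", "data": {
  "deltas": [
    {"x": 0, "y": 0, "z": -0.3, "yaw": 0},
    {"x": 0, "y": 0, "z": -1, "yaw": 0},
    {"x": 0, "y": 0, "z": -1, "yaw": 0},
    {"x": 0, "y": 0, "z": -1, "yaw": 0},
    {"x": 0, "y": 0, "z": -1, "yaw": 0},
    {"x": 0, "y": 0, "z": -1, "yaw": 0},
    {"x": -1, "y": 0, "z": -1, "yaw": 0},
    {"x": -1, "y": 0, "z": -1, "yaw": 0},
    {"x": 0, "y": 0, "z": 0, "yaw": 0},
    {"x": 0, "y": 0, "z": 0, "yaw": 0}
  ]
}}

```text
time_s: 29.2
ee_pos: [0.3563, 0.1899, 0.1868]
orientation: [1.0, -0.014, 0.002, -0.001]
contact_force: [0.4, -0.3, -0.6]
finger_gap: 0.0439
grasp_force: 0.0
```

```bash
python3 - <<'E'
from h import *
w=snapshot("wrist")[...,::-1];b=snapshot("scene")[...,::-1][130:300,120:340]
cv2.imwrite("pics/v10.png",np.hstack([cv2.resize(w,(400,300)),cv2.resize(b,(388,300),interpolation=cv2.INTER_CUBIC)]))
E
python3 st.py
```

```text
t 29.3 head -1.64 q6deg 109.8 ee [0.3564 0.1895 0.1849] Ftool [ 1.32 -0.79  0.74] Mw [0.0699 0.036  0.0244] tau6 -0.0005 gap 0.044 g 0.0
```

View pics/v10.png

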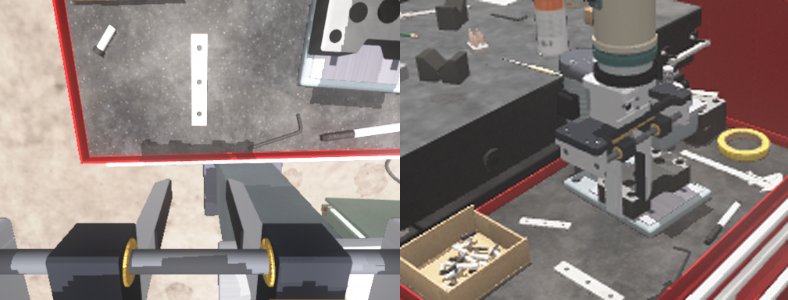

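The bar lies flat on the chest top at about (199,80), nothing else has moved, and the gripper is clear. Handing in.

```bash
python3 -c "
from plant import arm
print(arm.job_done())"
```

```text
the job is handed in; nothing more can be done
None
```

The job is handed in at about 29 s: the nut was turned down until it bore on the bar (about 10 N, estimated from wrist torque), then backed off about 10° so the bar slid free, and the bar is back flat on the chest top. The final nut height was not measured: I estimate about 9.7 mm above the ledge, and no verdict was returned.

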